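Seat a tube rack in a shaker holder and clamp it

ROBOT

A 6-joint arm with a two-finger parallel gripper is mounted at the origin on a cart in front of the work surface, level with it; the furniture and walls round the work are solid. World frame = base frame: x ahead of the robot, y to its left, z up, the work surface at z = 0. Lengths are in m, angles in degrees, forces in N, time in s.
With the tool pointing down it reaches from about 0.35 to 0.975 m from the base axis. Payload 17.4 kg.
Tool frame: the origin (TCP) lies between the finger pads; the fingertips stand 25 mm ahead of it and the grasp point (between the pads) lies 6 mm ahead of it; x points along the fingers, y is the direction in which the jaws open and shut, and the axes are right-handed (so a half turn about x gives the same grasp; the last joint's range is limited). The gripper opens to 85 mm and grips with 20 to 120 N. Pads are 22 mm wide; open, the fingers measure 114 mm over their backs; the gripper's body (76 mm by 85 mm) begins 54 mm behind the grasp point. The pads swing forward as they close: fully open they stand 13 mm farther back than shut.
Start: joints at [-66.337, 6.646, 82.598, -0, 90.757, -2.166], TCP at [0.294, -0.608, 0.22] pointing down, gripper open.
Joint ranges: [-162.19, 162.19], [-47.58, 125.68], [4.15, 143.07], [-65.23, 245.23], [0.69, 171.88], [-170.13, 170.13]. Speed limits (degrees/s): [108.29, 108.29, 127.2, 180, 180, 180].

INTERFACE

Orientations are given as a 3x3 rotation matrix whose columns are the frame's x, y, z axes.
In Python, from workcell import * gives the robot as it stands. The module is installed in compiled form; this text tells all that it offers.
- The arm moves only by the shell command python3 -m crank 'ROWS'. ROWS is JSON, a list that holds one entry, the list of rows, each a list of 7 numbers: the shift along the world's x, y, z as a fraction of full scale, then the turn, a rotation vector about the world's x, y, z as a fraction of full scale, then the closure, from 0 (fully open) to 1 (shut). A call has 1 to 12 rows; each row shifts and turns the commanded pose from where the row before left it; what a row does not reach is not made up. Full scale, the value 1, is 500 mm for a shift and 4 degrees for a turn. A row lasts 1/12 s, in which the tool goes at most 41.7 mm and 7.16 degrees, less where a joint would pass 70% of its speed; a pose out of reach is approached as far as the arm can. A call with a number of a shift or a turn outside -1 to 1 is refused whole. A call with a gripper value outside its range is refused whole. The fingers move at their own pace and stop on an object; the grip force is fixed at half the most. Time passes only in rows, so rows that do not move let the fingers close. It gives the time, the measured TCP pose, the force and the opening at its end, in the units of the state.
- state(): the state, without advancing time (a new reading comes with each control period).
- read_camera(name): name is "side" or "top"; returns the picture (384x512x3 uint8, red, green, blue); there is no depth.
- camera_info(name): a dict with "fx", "fy", "cx", "cy" (pixels), "rvec" (rotation vector, rad) and "tvec" (3), from world to camera coordinates, as OpenCV has them. Camera axes: x right, y down, z forward; pixel columns grow to the right and rows downward; lengths in m; the calibration is good to about 2 mm. A picture is of the moment at which its call begins. camera_info takes no time and is no camera call.
- close_job(): hands the job in, once; it reports no verdict.
The state is a dict: "clock": time; "joints": joint angles; "qvel": joint speeds; "joint_efforts": joint torques, N m; "tcp_pos": TCP position; "eef_rot": TCP orientation; "force": force on the tool from outside, world axes, zero at the start; "ft_torque": the same for the moment, N m; "width": opening from 0.0 (shut) to 1.0 (fully open).
Only numpy, scipy, OpenCV 4.12 (cv2) and the standard library are available. Lean on these libraries where they do the work, as an engineer would, in place of code of your own. Each camera call takes 0.05 s, during which the arm holds its last target.

TASK

Set the blue tube rack that stands beside the balance upright into the corner guides of the shaker's rack holder and, while the hinged clamp is still open, press the rack down until you feel it is firmly home: the pad under it slides stiffly and at first leaves the rack standing proud. Only then swing the clamp down over the rack until it is fully shut, and let go. Do not knock over or shove aside the bottle, beakers and dish standing around.

Things in the scene. Friction and masses are not known exactly. Their poses are not given: they have to be found in the camera images.
- rack_center (a point): Centre, half-way up, of the loose blue plastic tube rack in front, left or right of the balance (not the one at the wall): 52 mm wide (its x), 136 mm long (its y), its top deck 29 mm above this point and its feet 29 mm below it. z is up. It weighs 0.11 to 0.23 kg and is the same either way round. Grip it across its width near mid-length; the top deck may be pressed on.
- holder: Rack holder fixed to the bench: white deck 220 x 110 mm, its upper face 22 mm above the bench, aluminium corner guides, black lifting pad between them, clamp at its +x end. At the start the pad stands 6 to 10 mm above its stop, held by friction and damped: about 10 N moves it slowly (12 N at 20 mm/s), it stays where it is left; then it stops hard. Origin on the bench below the seat's centre; axes as the nest's.
- nest (a point): Centre of the seat: the lifting pad's upper face when fully down, 26 mm above the bench. x runs along the seat's length towards the clamp hinge, z up. The corner guides leave 140 mm (x) by 56 mm (y) for the rack and rise 17 mm above this point, with flared lips to 26 mm; the middle 90 mm of each long side is open. A fully seated rack has its centre 29 mm above this point.
- clamp_hinge (a point): Middle of the clamp's hinge axis, 100 mm along the nest's x from the seat centre and 97 mm above the bench; the axis is parallel to the nest's y.
- clamp_handle (a point): Middle of the grip bar of the clamp's bail handle: dark round bar 12 mm thick, parallel to the hinge axis, 52 mm clear between its legs, 50 mm above the middle of the 8 mm thick steel arm. With the clamp shut it lies over the seat's centre, 100 mm from the hinge axis and 50 mm higher than it (radius 112 mm about the hinge).
- clamp (a joint): Angle of the clamp: 0 shut (arm level over the rack, its rubber foot 1 mm above the top of a fully seated rack), positive as it swings up and away from the seat, about 1.57 upright, at most 1.8. Stiff enough to stay where it is left (about 2 N at the handle moves it). It starts open at 1.45 to 1.65.
- amber_bottle: Bystander: brown bottle with black cap, 64 mm across, 135 mm tall; origin under its centre.
- beaker: Bystander: large clear beaker, 90 mm across, 133 mm tall; origin under its centre. It stands behind the fixed laboratory balance, which is 0.2 m tall at most and stands between the rack and the holder: pass well above it.
- dish: Bystander: single culture dish, 58 mm across, 15 mm tall; origin under its centre.
- small_beaker: Bystander: small clear beaker, 55 mm across, 71 mm tall; origin under its centre.
There are look-alikes about, which are no part of the job. Leave any green look-alike of the part that bears rack_center alone.

How it is judged:
By the outcome, as a careful person would: the job done as asked, in the order asked, and still so for the second after the job is handed in, with the robot touching nothing.
It also fails if it takes over 69 s, if anything falls off the work surface, if the arm or the gripper's body presses on something with over 40 N, if the wrist force passes 120 N, or if a joint passes its speed limit or range.

## Working session

There is one attempt and no reset: what is moved stays moved. The work goes in short steps, Python scripts to look and compute and a shell command to move; the robot and the scene stay as the last step left them, time stands still between calls to the robot, and variables do not carry over. Pictures are saved under pics/ and viewed, and the job is handed in when it is done.

```bash
mkdir -p pics; ls; python3 - <<'E'
from workcell import *
import cv2
s=state(); print(s)
for n in("side","top"):
    print(n,camera_info(n))
    cv2.imwrite(f"pics/{n}0.png",cv2.cvtColor(read_camera(n),cv2.COLOR_RGB2BGR))
E
```

```text
pics
{'clock': 0.0, 'joints': array([-6.63361129e+01,  6.67459458e+00,  8.26372031e+01, -9.96705882e-05,
        9.07576512e+01, -2.16818682e+00]), 'qvel': array([-0.03307091,  0.00061091, -0.0044868 ,  0.07515847,  0.03274446,
        0.01783449]), 'joint_efforts': array([ 1.02996542e-03, -7.31989574e+01, -6.32486916e+01,  1.62362949e-05,
        6.34778815e-03, -3.15599630e-05]), 'tcp_pos': array([ 0.29399913, -0.6073663 ,  0.21904087]), 'eef_rot': array([[-4.88098717e-04,  4.35734710e-01, -9.00075010e-01],
       [ 1.10949311e-03, -9.00074328e-01, -4.35734981e-01],
       [-9.99999265e-01, -1.21130871e-03, -4.41195351e-05]]), 'force': array([0.02333999, 0.31900462, 0.32195323]), 'ft_torque': array([-0.0101193 , -0.01290594,  0.013273  ]), 'width': 0.9969814810743631}
side {'fx': 475.9482258644333, 'fy': 475.9482258644333, 'cx': 253.6298578823739, 'cy': 189.90307272968826, 'rvec': array([-0.02060366,  2.83594652, -1.32031883]), 'tvec': array([0.49319817, 0.13012327, 1.78532979])}
top {'fx': 413.14538115590807, 'fy': 413.14538115590807, 'cx': 256.64910877391054, 'cy': 194.93523739850158, 'rvec': array([ 2.14555349, -2.1990043 ,  0.11713278]), 'tvec': array([-0.0530575 ,  0.50970738,  1.85353083])}
```

View pics/side0.png

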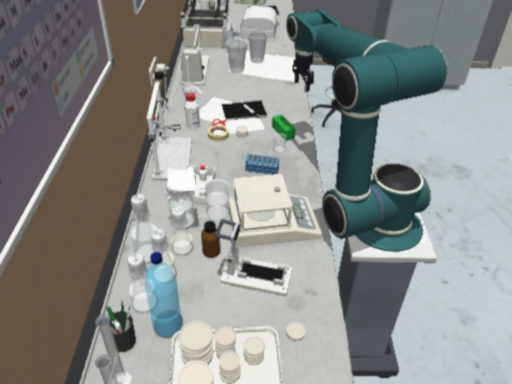

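View pics/top0.png

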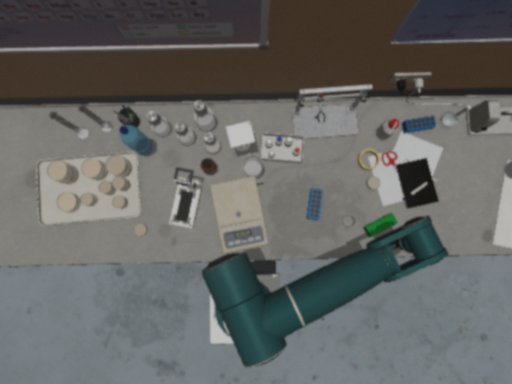

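Side view: blue rack near (262,163), holder near (257,274), with the clamp open and the balance between them. Top view: rack at (315,204), holder at (184,204). I'll zoom in.

```bash
python3 - <<'E'
import cv2
for n,boxes in (("side",[(205,215,100,90),(225,140,70,60)]),("top",[(150,155,80,80),(285,175,80,60)])):
    im=cv2.imread(f"pics/{n}0.png")
    for i,(x,y,w,h) in enumerate(boxes):
        c=cv2.resize(im[y:y+h,x:x+w],None,fx=7,fy=7,interpolation=cv2.INTER_CUBIC)
        for u in range(0,w,10):
            cv2.putText(c,str(x+u),(u*7,10),0,.35,(0,0,255),1); cv2.line(c,(u*7,0),(u*7,h*7),(0,0,255) ,1) if u%10==0 and 0 else None
            cv2.line(c,(u*7,12),(u*7,18),(0,0,255),1)
        for v in range(0,h,10):
            cv2.putText(c,str(y+v),(0,v*7+4),0,.35,(0,0,255),1)
        cv2.imwrite(f"pics/{n}z{i}.png",c)
E
```

```text
(no output)
```

View pics/sidez0.png

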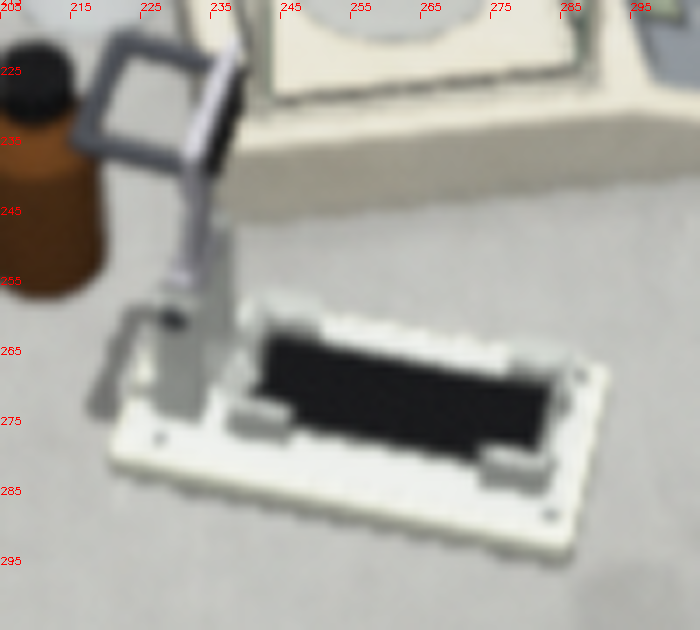

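View pics/sidez1.png

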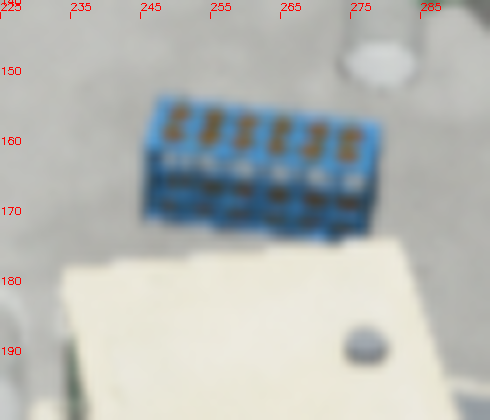

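View pics/topz0.png

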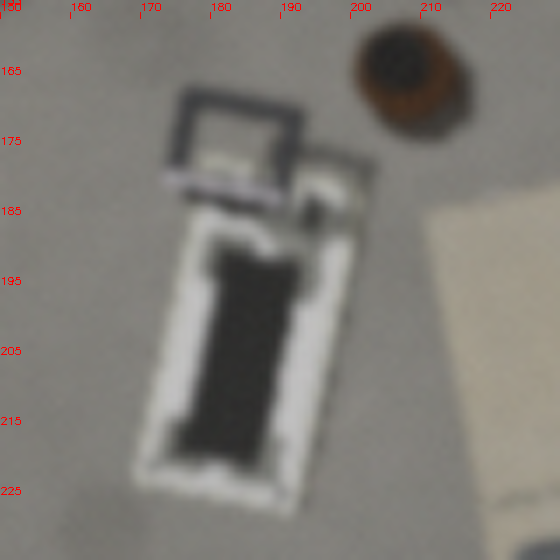

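View pics/topz1.png

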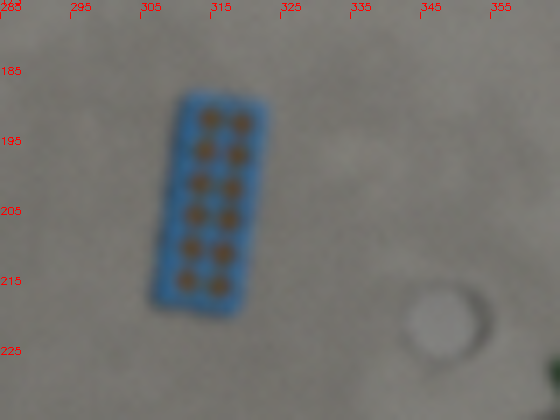

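```bash
cat > h.py <<'E'
import numpy as np, cv2
from workcell import *
from scipy.optimize import least_squares
CI={n:camera_info(n) for n in("side","top")}
def proj(n,P):
    c=CI[n];K=np.array([[c["fx"],0,c["cx"]],[0,c["fy"],c["cy"]],[0,0,1]])
    return cv2.projectPoints(np.asarray(P,float).reshape(-1,1,3),c["rvec"],c["tvec"],K,None)[0].reshape(-1,2)
def ray(n,uv):
    c=CI[n];R=cv2.Rodrigues(c["rvec"])[0];o=-R.T@c["tvec"]
    d=R.T@np.array([(uv[0]-c["cx"])/c["fx"],(uv[1]-c["cy"])/c["fy"],1]);return o,d
def atz(n,uv,z):
    o,d=ray(n,uv);return o+d*(z-o[2])/d[2]
def body(p,pts):
    x,y,a=p[:3];c,s=np.cos(a),np.sin(a)
    pts=np.asarray(pts,float);return np.c_[x+c*pts[:,0]-s*pts[:,1],y+s*pts[:,0]+c*pts[:,1],pts[:,2]]
def grab(tag):
    o={}
    for n in("side","top"):
        im=cv2.cvtColor(read_camera(n),cv2.COLOR_RGB2BGR);cv2.imwrite(f"pics/{n}{tag}.png",im);o[n]=im
    return o
def zoom(im,x,y,w,h,f,path):
    c=cv2.resize(im[y:y+h,x:x+w],None,fx=f,fy=f,interpolation=cv2.INTER_CUBIC)
    for u in range(0,w,10): cv2.putText(c,str(x+u),(u*f,10),0,.35,(0,0,255),1)
    for v in range(0,h,10): cv2.putText(c,str(y+v),(0,v*f+4),0,.35,(0,0,255),1)
    cv2.imwrite(path,c)
E
python3 - <<'E'
from h import *
z=lambda x,y,u,v:((u+.5)/7-.5+x,(v+.5)/7-.5+y)
# rack masks
box=[(sx*.026,sy*.068,zz) for sx in(-1,1) for sy in(-1,1) for zz in(0,.058)]
top=[b for b in box if b[2]>0]
masks={}
for n,(x,y,w,h) in(("side",(235,145,55,35)),("top",(295,180,40,50))):
    im=cv2.imread(f"pics/{n}0.png").astype(int); b,g,r=im[...,0],im[...,1],im[...,2]
    m=np.zeros(b.shape,np.uint8); mm=((b-r)>25).astype(np.uint8)
    m[y:y+h,x:x+w]=mm[y:y+h,x:x+w]
    pts=np.argwhere(m)[:,::-1]; hull=cv2.convexHull(pts.astype(np.int32)); mk=np.zeros_like(m); cv2.fillConvexPoly(mk,hull,1); masks[n]=mk; print(n,mk.sum(),pts.min(0),pts.max(0))
def sil(n,p):
    q=cv2.convexHull(proj(n,body(p,box)).astype(np.float32))
    mk=np.zeros((384,512),np.uint8); cv2.fillConvexPoly(mk,np.round(q*16).astype(np.int32),255,cv2.LINE_AA,4); return mk/255.
from scipy.optimize import minimize
def cost(q,ns=("side","top")):
    return sum(np.abs(sil(n,(q[0]/100,q[1]/100,q[2]/10))-masks[n]).sum()/masks[n].sum() for n in ns)
c0=atz("top",(315,204),.058);print(c0)
best=[]
for ns in(("side","top"),("side",),("top",)):
  rs=[minimize(cost,[c0[0]*100,c0[1]*100,a*10],args=(ns,),method="Nelder-Mead",options=dict(initial_simplex=np.array([[c0[0]*100,c0[1]*100,a*10]]*4)+np.array([[0,0,0],[2,0,0],[0,2,0],[0,0,2]]))) for a in(-.3,-.1,0.1)]
  r=min(rs,key=lambda r:r.fun);print(ns,r.x,r.fun)
# holder corners: local x towards hinge
H={"side":[((-.11,-.055),z(205,215,608,370)),((-.11,.055),z(205,215,572,545)),((.11,.055),z(205,215,108,458))],
"top":[((-.11,.055),z(150,155,137,474)),((-.11,-.055),z(150,155,292,512)),((.11,-.055),z(150,155,357,235))]}
for n in H:
    for l,uv in H[n]: print(n,l,np.round(uv,1),atz(n,uv,.022)[:2])
E
```

```text
side 644 [245 153] [279 174]
top 438 [307 188] [323 219]
[ 0.45798828 -0.32477239  0.058     ]
('side', 'top') [ 46.13082283 -32.7112503   13.91902418] 0.16249398707269289
('side',) [ 46.10650903 -32.74169683  14.14226242] 0.06820119352088662
('top',) [ 46.21183442 -32.73473597  13.88619238] 0.09082281314352225
side (-0.11, -0.055) [291.4 267.4] [0.36601994 0.23589857]
side (-0.11, 0.055) [286.3 292.4] [0.38798055 0.33952167]
side (0.11, 0.055) [220. 280.] [0.60080714 0.29396056]
top (-0.11, 0.055) [169.1 222.3] [0.39396566 0.33320939]
top (-0.11, -0.055) [191.3 227.7] [0.36700079 0.23337289]
top (0.11, -0.055) [200.6 188.1] [0.54602882 0.18944769]
```

```bash
python3 - <<'E'
from h import *
z=lambda x,y,u,v:((u+.5)/7-.5+x,(v+.5)/7-.5+y)
S=[((-.11,-.055),z(205,215,608,370)),((-.11,.055),z(205,215,572,545)),((.11,.055),z(205,215,108,458))]
T=[((-.11,.055),z(150,155,137,474)),((-.11,-.055),z(150,155,292,512)),((.11,-.055),z(150,155,373,160))]
def fit(D):
    f=lambda p:np.concatenate([(proj(n,body(p,[(l[0],l[1],.022)]))[0]-uv) for n,L in D for l,uv in L])
    return least_squares(f,[.47,.26,-.2])
for D in([("side",S)],[("top",T)],[("side",S),("top",T)]):
    r=fit(D);print(r.x[:2],np.degrees(r.x[2]),np.round(r.fun,1))
p=r.x
for n,(x,y,w,h) in(("side",(205,215,100,90)),("top",(150,155,80,80))):
    im=cv2.imread(f"pics/{n}0.png");c=cv2.resize(im[y:y+h,x:x+w],None,fx=7,fy=7,interpolation=cv2.INTER_CUBIC)
    def rect(hx,hy,zz,col):
        q=proj(n,body(p,[(a*hx,b*hy,zz) for a,b in((-1,-1),(1,-1),(1,1),(-1,1))]));q=(q-[x,y]+.5)*7-.5
        cv2.polylines(c,[np.round(q).astype(int)],True,col,1)
    rect(.11,.055,.022,(0,0,255));rect(.07,.028,.034,(0,255,0));rect(.07,.028,.043,(255,0,255))
    for a in np.radians([1.5*57.3]):
        def cl(rx,rz,yy): # in clamp frame shut: rx toward -x
            X=.1+(-rx*np.cos(a)+rz*np.sin(a));Z=.097+rx*np.sin(a)+rz*np.cos(a);return (X,yy,Z)
        q=proj(n,body(p,[cl(0,0,0),cl(.1,0,0),cl(.1,.05,-.026),cl(.1,.05,.026)]));q=(q-[x,y]+.5)*7-.5
        cv2.polylines(c,[np.round(q).astype(int)],False,(255,255,0),1)
    cv2.imwrite(f"pics/fit_{n}.png",c)
E
```

```text
[0.48347041 0.26382291] -12.293809554444772 [ 0.5 -0.5  0.1  0.4 -0.6  0. ]
[0.49167913 0.25835459] -12.478650230771294 [-0.6 -0.5  1.1 -1.2 -0.5  1.7]
[0.48626979 0.26160496] -12.012340016670718 [-0.4 -1.2 -0.7 -0.3 -1.4 -0.4 -1.1  0.9  0.6 -0.1 -1.4  2.8]
```

View pics/fit_side.png

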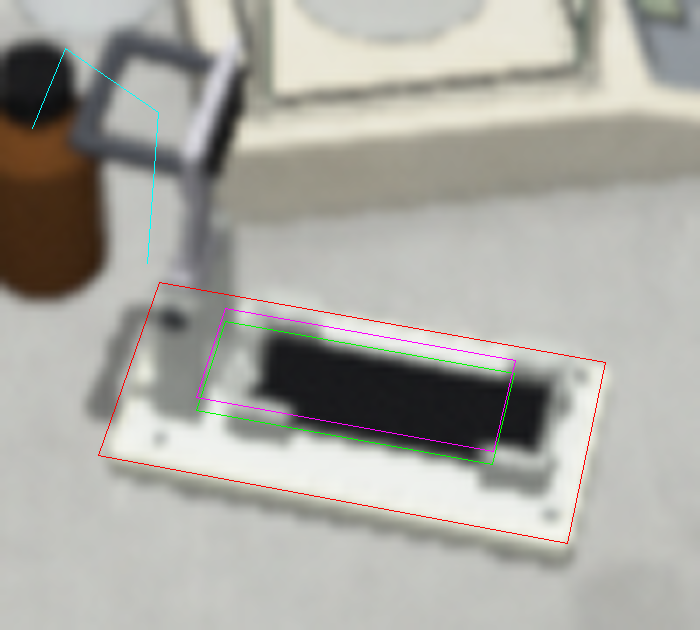

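View pics/fit_top.png

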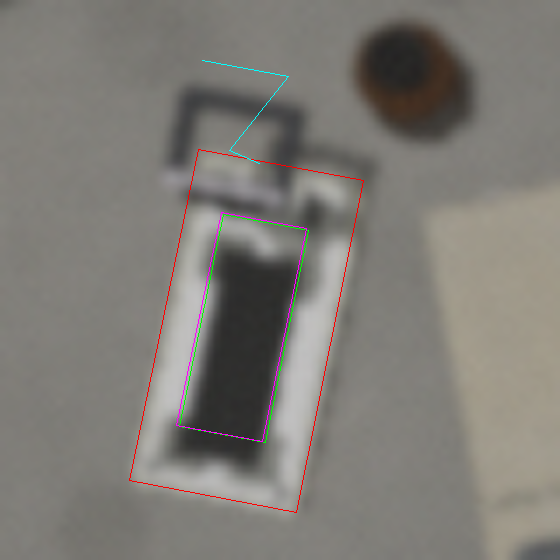

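```bash
python3 - <<'E'
from h import *
z=lambda x,y,u,v:((u+.5)/7-.5+x,(v+.5)/7-.5+y)
for n,(x,y,w,h) in(("side",(239,258,50,28)),("top",(172,188,24,38))):
    im=cv2.imread(f"pics/{n}0.png").astype(int);g=im.max(2)
    m=np.zeros(g.shape,np.uint8);m[y:y+h,x:x+w]=(g[y:y+h,x:x+w]<80)
    k,lab,st,ce=cv2.connectedComponentsWithStats(m);i=1+np.argmax(st[1:,4]);pts=np.argwhere(lab==i)[:,::-1]
    print(n,st[i],ce[i]);W=np.array([atz(n,q,.034)[:2] for q in pts.astype(float)])
    r=cv2.minAreaRect((W*1000).astype(np.float32));print(r,W.mean(0))
    C=np.cov((W).T);e,v=np.linalg.eigh(C);print(np.degrees(np.arctan2(v[1,1],v[0,1])),np.sqrt(12*e))
    c=cv2.resize((m*120+g.clip(0,135)).astype(np.uint8)[y-15:y+h+15,x-30:x+w+15],None,fx=6,fy=6,interpolation=0);cv2.imwrite(f"pics/m_{n}.png",c)
# handle bar ends/triangulate: bar middle
def tri(a,b):
    o1,d1=ray("side",a);o2,d2=ray("top",b)
    A=np.c_[d1,-d2];t=np.linalg.lstsq(A,o2-o1,rcond=None)[0];P,Q=o1+t[0]*d1,o2+t[1]*d2;return (P+Q)/2,np.linalg.norm(P-Q)
print("bar end L(+y)",tri(z(205,215,90,140),z(150,155,187,97)))
print("bar end R",tri(z(205,215,124,42),z(150,155,298,112)))
print("leg foot L(+y)",tri(z(205,215,195,160),z(150,155,172,180)))
print("leg foot R",tri(z(205,215,235,50),z(150,155,285,195)))
E
```

```text
side [242 263  41  18 441] [261.80045351 271.67800454]
((466.0223693847656, 267.28411865234375), (51.974945068359375, 134.26466369628906), 77.79974365234375) [0.46558504 0.26631484]
167.6953525430682 [0.04787494 0.12806758]
top [175 191  18  31 309] [184.00323625 205.60841424]
((467.1695251464844, 264.77606201171875), (52.687625885009766, 133.51539611816406), 77.14836883544922) [0.46708534 0.26348721]
167.47921136985107 [0.04876556 0.13548421]
bar end L(+y) (array([0.60698821, 0.26589173, 0.20267756]), np.float64(0.0034519510554166426))
bar end R (array([0.59645882, 0.20085497, 0.19960032]), np.float64(0.004414157126317191))
leg foot L(+y) (array([0.55949102, 0.27531408, 0.20071985]), np.float64(0.00035912757667954097))
leg foot R (array([0.54641641, 0.20848895, 0.20314716]), np.float64(0.004729480674130446))
```

View pics/m_top.png

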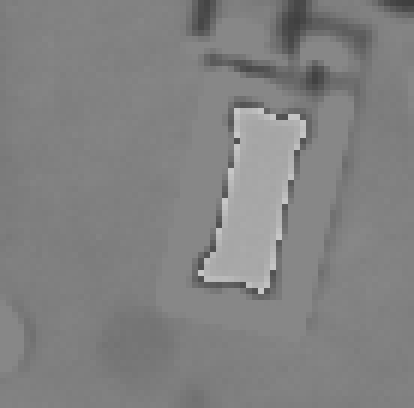

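View pics/m_side.png

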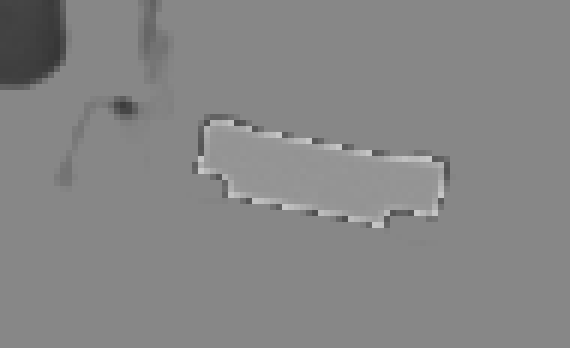

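```bash
python3 - <<'E'
from h import *
np.set_printoptions(precision=3,suppress=True)
for zz in(.05,.1,.2): print(zz,[atz("top",q,zz)[:2] for q in((210.7,185),(214.5,206),(219.5,235),(260,185),(268,240))])
print("bal base side",[atz("side",q,.05)[:2] for q in((237,241),(270,240),(300,236))])
print("bottle",atz("top",(208,164),.135)[:2],"beaker",atz("top",(254,167),.13)[:2])
print("cam",[ray(n,(0,0))[0] for n in CI])
E
```

```text
0.05 [array([0.556, 0.14 ]), array([0.461, 0.124]), array([0.331, 0.104]), array([ 0.55 , -0.082]), array([ 0.303, -0.111])]
0.1 [array([0.549, 0.135]), array([0.457, 0.12 ]), array([0.331, 0.1  ]), array([ 0.544, -0.081]), array([ 0.304, -0.109])]
0.2 [array([0.536, 0.125]), array([0.449, 0.11 ]), array([0.33 , 0.092]), array([ 0.532, -0.079]), array([ 0.305, -0.106])]
bal base side [array([0.55 , 0.146]), array([0.437, 0.138]), array([0.331, 0.116])]
bottle [0.636 0.142] beaker [ 0.619 -0.056]
cam [array([0.507, 1.286, 1.24 ]), array([ 0.318, -0.051,  1.896])]
```

```bash
python3 - <<'E'
from h import *
im=cv2.imread("pics/side0.png");zoom(im,200,165,125,90,6,"pics/bal.png")
E
```

```text
(no output)
```

View pics/bal.png

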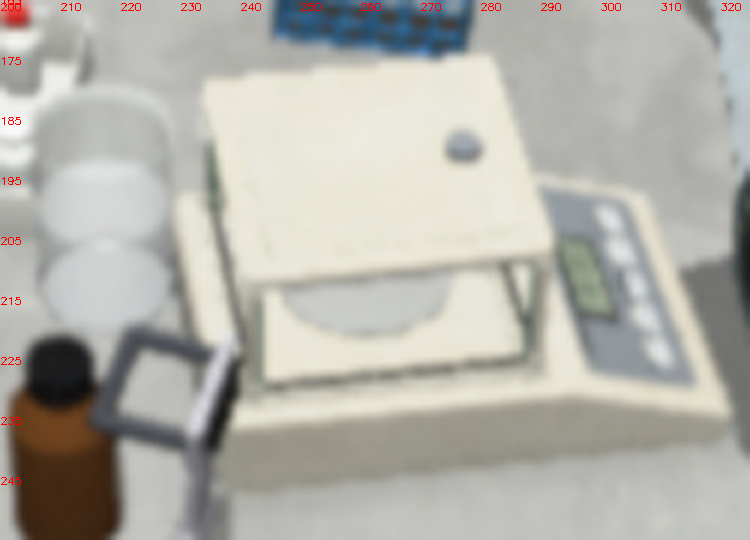

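```bash
python3 -m crank '[[[0.0335,0.056,0,0,0,-0.9,0],[0.0335,0.056,0,0,0,-0.9,0],[0.0335,0.056,0,0,0,-0.9,0],[0.0335,0.056,0,0,0,-0.9,0],[0.0335,0.056,0,0,0,-0.9,0],[0.0335,0.056,0,0,0,-0.9,0],[0.0335,0.056,0,0,0,-0.9,0],[0.0335,0.056,0,0,0,-0.9,0],[0.0335,0.056,0,0,0,-0.9,0],[0.0335,0.056,0,0,0,-0.9,0],[0,0,0,0,0,0,0],[0,0,0,0,0,0,0]]]'; python3 - <<'E'
from h import *
s=state();print(s["tcp_pos"],np.degrees(np.arctan2(s["eef_rot"][1,1],s["eef_rot"][0,1]))%180,s["joints"])
g=grab("1");zoom(g["side"],205,90,110,90,7,"pics/s1.png");zoom(g["top"],265,160,100,80,7,"pics/t1.png")
E
```

```text
clock: 1.1
tcp_pos: [0.4622, -0.3263, 0.2197]
eef_rot: [[-0.0, -0.174, -0.985], [0.0, -0.985, 0.174], [-1.0, -0.0, 0.0]]
force: [0.4, -0.4, 0.0]
width: 0.999
[ 0.46218818 -0.32633317  0.2196904 ] 79.97975972018563 [-3.78066023e+01 -7.00860068e+00  9.62310382e+01 -1.95188731e-03
  9.07863939e+01  6.22136111e+01]
```

View pics/s1.png

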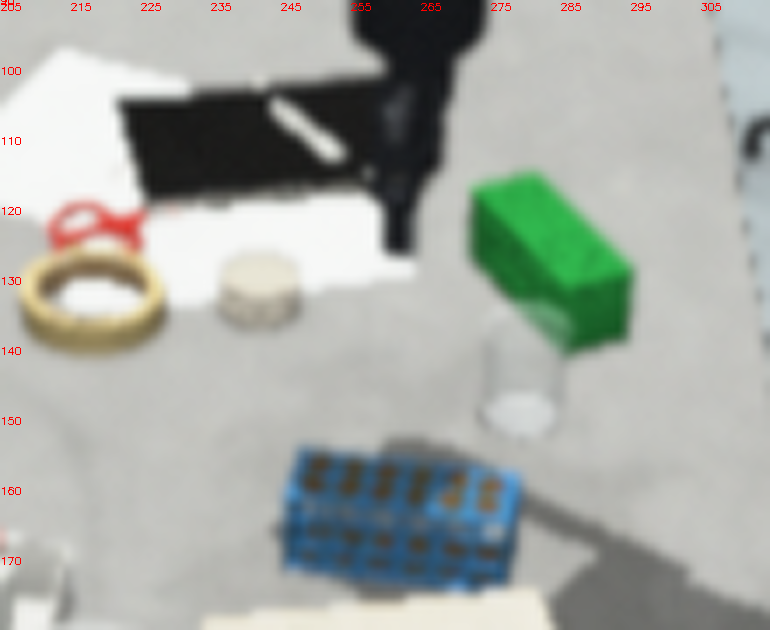

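View pics/t1.png

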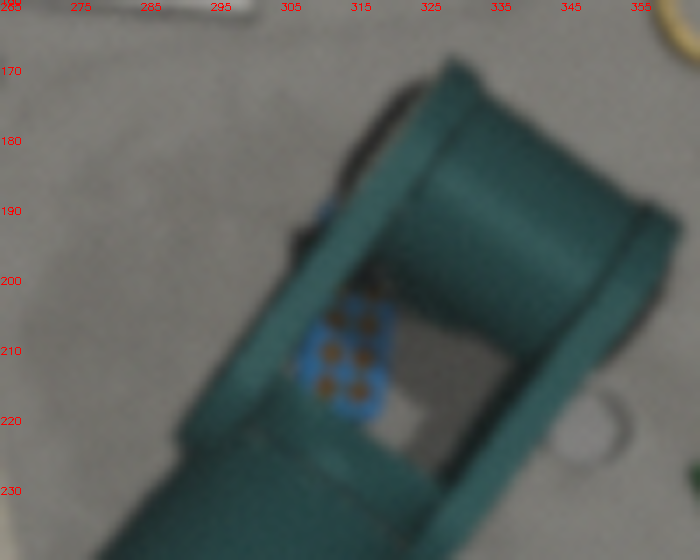

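```bash
python3 - <<'E'
from h import *
s=state();t=s["tcp_pos"];Y=s["eef_rot"][:,1]
for k in(-.0425,.0425):print(proj("side",[t+Y*k-[0,0,.012]]),proj("side",[t+Y*k-[0,0,.025]]))
E
python3 -m crank '[[[-0.002,-0.0016,-0.05,0,0,0,0],[0,0,-0.06,0,0,0,0],[0,0,-0.06,0,0,0,0],[0,0,-0.06,0,0,0,0],[0,0,-0.06,0,0,0,0],[0,0,-0.05,0,0,0,0],[0,0,-0.0254,0,0,0,0],[0,0,0,0,0,0,0]]]'
```

```text
[[261.25276025 133.57349059]] [[261.16067524 136.34832638]]
[[264.80973565 122.23576268]] [[264.70535275 124.96777638]]
clock: 1.87
tcp_pos: [0.4589, -0.3283, 0.0342]
eef_rot: [[-0.004, -0.177, -0.984], [0.003, -0.984, 0.177], [-1.0, -0.002, 0.004]]
force: [1.3, 0.3, -0.9]
width: 1.001
```

```bash
python3 - <<'E'
from h import *
s=state();t=s["tcp_pos"];Y=s["eef_rot"][:,1];print(s["tcp_pos"],s["qvel"],s["force"])
g=grab("2");zoom(g["side"],205,90,110,90,7,"pics/s2.png")
for k in(-.0425,.0425):print(proj("side",[t+Y*k-[0,0,.012]]),proj("side",[t+Y*k-[0,0,.025]]))
s=state();print(s["tcp_pos"],s["qvel"])
E
```

```text
[ 0.45894525 -0.32827586  0.03417143] [ 0.29198497 -2.18622791 -2.90998459 -0.02577942  2.77308343  0.25198017] [ 1.28078559  0.34145829 -0.91390536]
[[260.57494761 170.86883166]] [[260.49122657 173.32089224]]
[[263.97900531 159.06479018]] [[263.88406614 161.48834658]]
[ 0.46060412 -0.32914016  0.03800807] [ 0.46533135 -1.14376414 -1.19595552 -0.11423699  0.2047832   0.19180539]
```

View pics/s2.png

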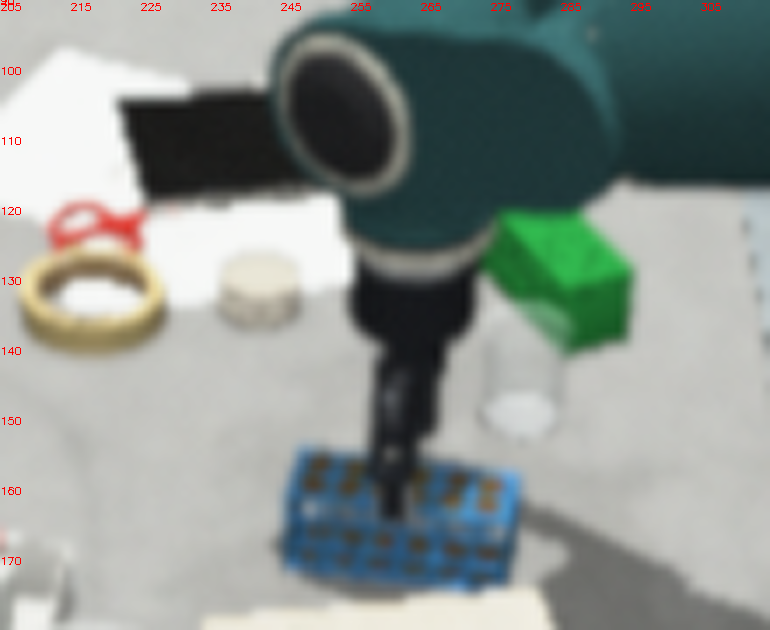

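```bash
python3 - <<'E'
from h import *
a=cv2.imread("pics/side1.png");b=cv2.imread("pics/side2.png");o=cv2.imread("pics/side0.png")
f=lambda im,x,y:cv2.resize(im[y:y+40,x:x+32],None,fx=12,fy=12,interpolation=0)
cv2.imwrite("pics/f.png",np.hstack([f(a,245,105),f(b,245,140)]))
E
```

```text
(no output)
```

View pics/f.png

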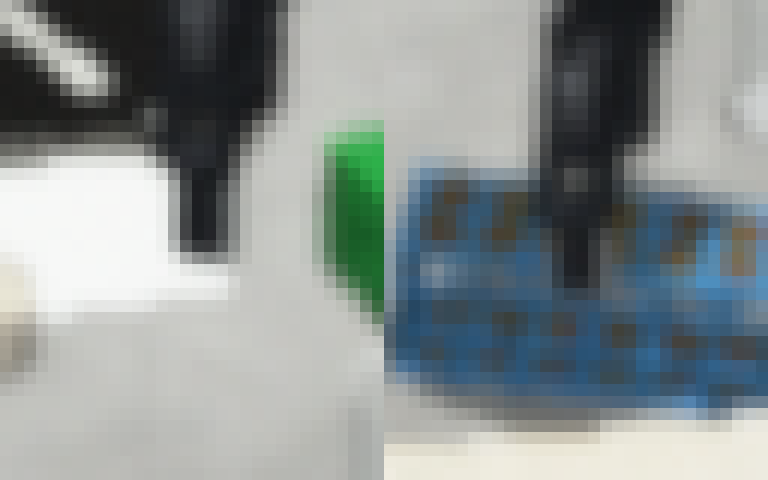

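```bash
python3 -m crank '[[[0,0,0,0,0,0,0.3],[0,0,0,0,0,0,0.3],[0,0,0,0,0,0,0.3],[0,0,0,0,0,0,0.3]]]'; python3 - <<'E'
from h import *
g=grab("3");zoom(g["side"],230,120,60,70,8,"pics/s3.png");s=state();print(s["tcp_pos"])
E
```

```text
clock: 2.3
tcp_pos: [0.461, -0.3285, 0.0381]
eef_rot: [[0.001, -0.176, -0.984], [-0.001, -0.984, 0.176], [-1.0, 0.0, -0.001]]
force: [-0.2, 1.2, 0.5]
width: 0.7
[ 0.46078427 -0.32843246  0.03760421]
```

View pics/s3.png

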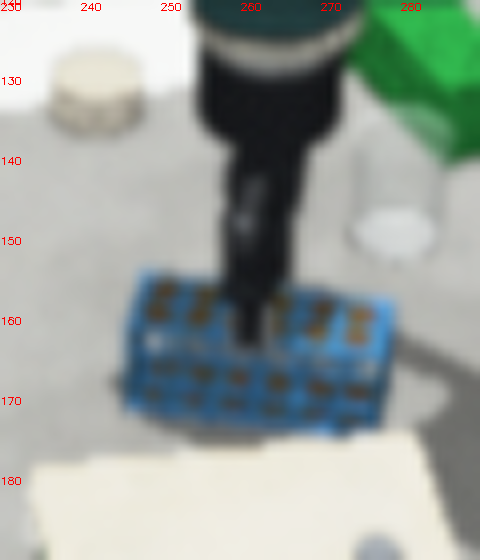

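```bash
python3 -m crank '[[[0,0,0,0,0,0,0.42],[0,0,0,0,0,0,0.42],[0,0,0,0,0,0,0.42],[0,0,0,0,0,0,0.42]]]'; python3 - <<'E'
from h import *
g=grab("4");zoom(g["side"],230,120,60,70,8,"pics/s4.png");s=state();print(s["tcp_pos"],s["width"])
E
```

```text
clock: 2.73
tcp_pos: [0.4607, -0.3286, 0.0377]
eef_rot: [[0.0, -0.176, -0.984], [-0.001, -0.984, 0.176], [-1.0, 0.001, -0.0]]
force: [-1.8, 1.0, 5.4]
width: 0.589
[ 0.46070032 -0.3286429   0.03769872] 0.585903663969376
```

View pics/s4.png

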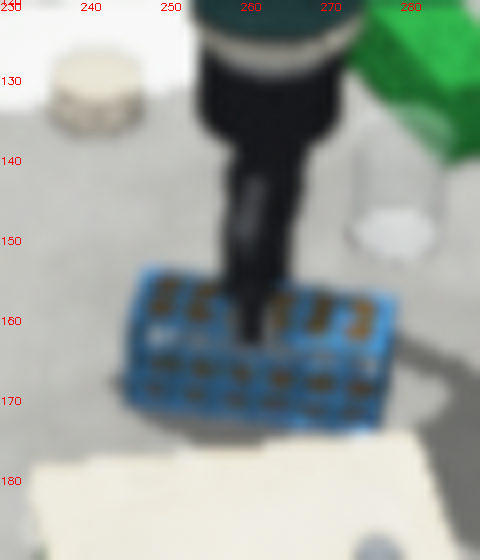

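```bash
python3 -m crank '[[[0,0,0,0,0,0,0.5],[0,0,0,0,0,0,0.5],[0,0,0,0,0,0,0.5],[0,0,0,0,0,0,0.5]]]'; python3 - <<'E'
from h import *
g=grab("5");zoom(g["side"],230,120,60,70,8,"pics/s5.png");s=state();print(s["tcp_pos"],s["width"],s["force"],s["ft_torque"])
E
```

```text
clock: 3.17
tcp_pos: [0.4607, -0.3287, 0.0379]
eef_rot: [[0.0, -0.177, -0.984], [-0.001, -0.984, 0.177], [-1.0, 0.001, -0.001]]
force: [-2.7, 0.9, 8.2]
width: 0.579
[ 0.46073311 -0.32864824  0.03793469] 0.5755418499702091 [-1.88536279  1.43909032  9.31118917] [ 0.22125776  0.4283131  -0.02909349]
```

View pics/s5.png

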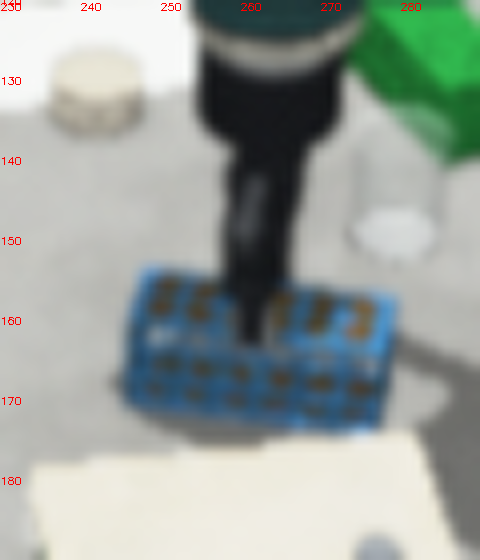

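```bash
python3 -m crank '[[[0,0,0,0,0,0,1],[0,0,0,0,0,0,1],[0,0,0,0,0,0,1],[0,0,0,0,0,0,1],[0,0,0.02,0,0,0,1],[0,0,0.02,0,0,0,1],[0,0,0.02,0,0,0,1],[0,0,0.02,0,0,0,1],[0,0,0.02,0,0,0,1],[0,0,0,0,0,0,1],[0,0,0,0,0,0,1]]]'; python3 - <<'E'
from h import *
g=grab("6");zoom(g["side"],230,90,60,80,7,"pics/s6.png");s=state();print(s["tcp_pos"],s["width"],s["force"],s["ft_torque"])
E
```

```text
clock: 4.18
tcp_pos: [0.4608, -0.3286, 0.0879]
eef_rot: [[0.001, -0.177, -0.984], [-0.001, -0.984, 0.177], [-1.0, 0.001, -0.001]]
force: [-0.4, -0.6, -2.6]
width: 0.578
[ 0.46038944 -0.3282361   0.08665353] 0.5738334461266552 [-0.60061563 -0.38787493 -2.1202324 ] [-0.05856146 -0.02113221  0.0261803 ]
```

View pics/s6.png

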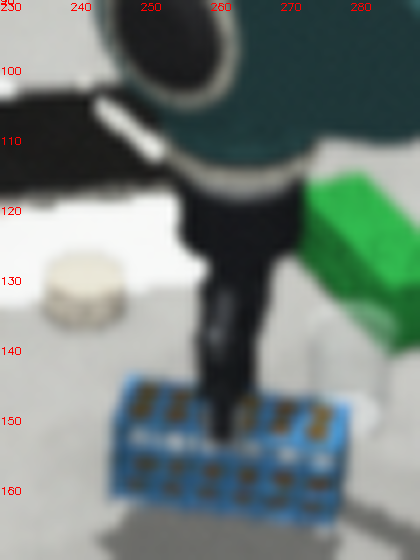

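```bash
python3 -m crank '[[[0,0,0.03,0,0,0,1],[0,0,0.06,0,0,0,1],[0,0,0.06,0,0,0,1],[0,0,0.06,0,0,0,1],[0,0,0.06,0,0,0,1],[0,0,0.06,0,0,0,1],[0,0,0.06,0,0,0,1],[0,0,0.06,0,0,0,1],[0,0.03,0.03,0,0,0,1],[0.001,0.06,0,0,0,0,1],[0.001,0.06,0,0,0,-0.05,1],[0.001,0.06,0,0,0,-0.1,1]]]'
python3 -m crank '[[[0.001,0.06,0,0,0,-0.1,1],[0.001,0.06,0,0,0,-0.1,1],[0.001,0.06,0,0,0,-0.1,1],[0.001,0.06,0,0,0,-0.1,1],[0.001,0.06,0,0,0,0,1],[0.001,0.06,0,0,0,0,1],[0.001,0.06,0,0,0,0,1],[0,0.06,0,0,0,0,1],[0,0.06,0,0,0,0,1],[0,0.06,0,0,0,0,1],[0,0.06,0,0,0,0,1],[0,0.06,0,0,0,0,1]]]'
```

```text
clock: 5.28
tcp_pos: [0.4619, -0.2224, 0.3265]
eef_rot: [[-0.001, -0.188, -0.982], [0.0, -0.982, 0.188], [-1.0, -0.0, 0.001]]
force: [0.9, -0.8, -3.1]
width: 0.577
clock: 6.28
tcp_pos: [0.4652, 0.1381, 0.3265]
eef_rot: [[-0.001, -0.214, -0.977], [-0.0, -0.977, 0.214], [-1.0, 0.0, 0.001]]
force: [0.7, -0.2, -1.5]
width: 0.574
```

```bash
python3 -m crank '[[[0,0.06,0,0,0,0,1],[0,0.06,0,0,0,0,1],[0,0.06,0,0,0,0,1],[0,0.05,-0.03,0,0,0,1],[0,0.028,-0.05,0,0,0,1],[0,0,-0.06,0,0,0,1],[0,0,-0.06,0,0,0,1],[0,0,-0.06,0,0,0,1],[0,0,-0.06,0,0,0,1],[0,0,-0.06,0,0,0,1],[0,0,-0.03,0,0,0,1],[0,0,0,0,0,0,1]]]'
python3 - <<'E'
from h import *
g=grab("7");zoom(g["side"],200,190,100,90,7,"pics/s7.png");zoom(g["top"],150,155,80,80,7,"pics/t7.png");s=state();print(s["tcp_pos"],s["width"],s["force"],s["ft_torque"])
E
```

```text
clock: 7.28
tcp_pos: [0.4638, 0.2647, 0.1175]
eef_rot: [[-0.006, -0.214, -0.977], [-0.003, -0.977, 0.214], [-1.0, 0.004, 0.005]]
force: [-0.7, -0.4, -1.8]
width: 0.574
[0.46547284 0.26556447 0.12209811] 0.5736882311208605 [-0.31216624  0.14552625 -1.66213629] [ 0.03201534 -0.05292712 -0.01450594]
```

View pics/s7.png

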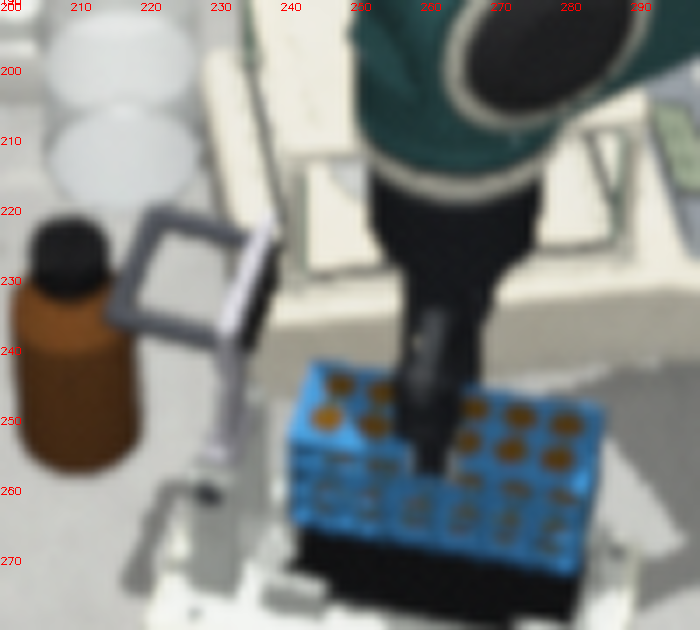

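View pics/t7.png

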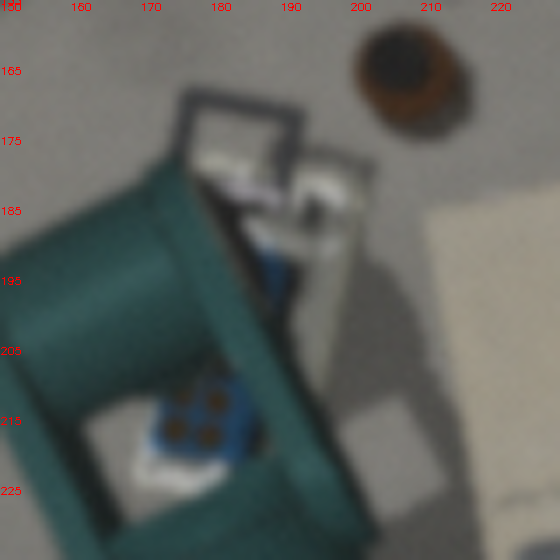

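```bash
cat > fit.py <<'E'
from h import *
from scipy.optimize import minimize
def rackfit(im,zb,n="side",win=(225,225,75,65),init=(.466,.266,-12.4)):
    x,y,w,h=win
    i=im.astype(int);m=np.zeros(i.shape[:2],np.uint8);m[y:y+h,x:x+w]=((i[...,0]-i[...,2])>25)[y:y+h,x:x+w]
    k,l,st,_=cv2.connectedComponentsWithStats(m,connectivity=8)
    keep=[j for j in range(1,k) if st[j,4]>15];m=np.isin(l,keep)
    pts=np.argwhere(m)[:,::-1];hull=cv2.convexHull(pts.astype(np.int32));mk=np.zeros(m.shape,np.uint8);cv2.fillConvexPoly(mk,hull,1)
    def cost(q):
        z=zb if len(q)<4 else q[3]/100
        box=[(a*.068,b*.026,z+c) for a in(-1,1) for b in(-1,1) for c in(0,.058)]
        qq=cv2.convexHull(proj(n,body((q[0]/100,q[1]/100,q[2]/10),box)).astype(np.float32))
        s=np.zeros(m.shape,np.uint8);cv2.fillConvexPoly(s,np.round(qq*16).astype(np.int32),255,cv2.LINE_AA,4)
        return np.abs(s/255.-mk).sum()/mk.sum()
    q0=np.array([init[0]*100,init[1]*100,np.radians(init[2])*10])
    rs=[minimize(cost,q0,method="Nelder-Mead",options=dict(initial_simplex=np.vstack([q0]+[q0+d*e for e in np.eye(3)]))) for d in(1,-1,.5)]
    r=min(rs,key=lambda r:r.fun);return r.x[0]/100,r.x[1]/100,np.degrees(r.x[2]/10),r.fun,pts.min(0),pts.max(0)
E
python3 - <<'E'
from fit import *
o=cv2.imread("pics/side0.png");print(rackfit(o,0,win=(235,145,55,35),init=(.461,-.327,-10)))
s=state();t=s["tcp_pos"]
im=cv2.cvtColor(read_camera("side"),cv2.COLOR_RGB2BGR);cv2.imwrite("pics/side8.png",im)
print(t,state()["tcp_pos"]);print(rackfit(im,t[2]-.0377))
E
```

```text
(np.float64(0.4611209561021205), np.float64(-0.3270952594042329), np.float64(-8.750602619887227), np.float64(0.06834733893557422), array([245, 153]), array([279, 174]))
[0.46547284 0.26556447 0.12209811] [0.46595093 0.26579125 0.12318387]
(np.float64(0.46572512026352625), np.float64(0.2669306696735617), np.float64(-12.54181461891753), np.float64(0.04732206135466235), array([240, 240]), array([285, 271]))
```

```bash
python3 -m crank '[[[0,0,-0.02,0,0,0,1],[0,0,-0.02,0,0,0,1],[0,0,-0.02,0,0,0,1],[0,0,-0.004,0,0,0,1],[0,0,-0.004,0,0,0,1],[0,0,0,0,0,0,1]]]'
python3 -m crank '[[[0,0,-0.004,0,0,0,1],[0,0,-0.004,0,0,0,1],[0,0,-0.004,0,0,0,1],[0,0,-0.004,0,0,0,1],[0,0,0,0,0,0,1]]]'
```

```text
clock: 7.93
tcp_pos: [0.4655, 0.2656, 0.0877]
eef_rot: [[-0.001, -0.214, -0.977], [-0.0, -0.977, 0.214], [-1.0, 0.0, 0.0]]
force: [0.1, -0.1, -2.1]
width: 0.58
clock: 8.35
tcp_pos: [0.4654, 0.2656, 0.0796]
eef_rot: [[-0.0, -0.214, -0.977], [-0.0, -0.977, 0.214], [-1.0, 0.0, 0.0]]
force: [-0.3, 0.7, -2.0]
width: 0.572
```

```bash
python3 -m crank '[[[0,0,-0.003,0,0,0,1],[0,0,-0.003,0,0,0,1],[0,0,-0.003,0,0,0,1],[0,0,0,0,0,0,1]]]'
python3 -m crank '[[[0,0,-0.003,0,0,0,1],[0,0,-0.003,0,0,0,1],[0,0,0,0,0,0,1]]]'
python3 -m crank '[[[0,0,-0.003,0,0,0,1],[0,0,-0.003,0,0,0,1],[0,0,0,0,0,0,1]]]'
```

```text
clock: 8.68
tcp_pos: [0.4655, 0.2656, 0.0752]
eef_rot: [[-0.0, -0.214, -0.977], [-0.0, -0.977, 0.214], [-1.0, 0.0, 0.0]]
force: [-0.6, 0.1, -2.2]
width: 0.578
clock: 8.93
tcp_pos: [0.4655, 0.2656, 0.0723]
eef_rot: [[-0.0, -0.214, -0.977], [-0.0, -0.977, 0.214], [-1.0, 0.0, 0.0]]
force: [-0.4, 0.5, -2.9]
width: 0.576
clock: 9.18
tcp_pos: [0.4658, 0.2658, 0.0702]
eef_rot: [[0.001, -0.214, -0.977], [0.0, -0.977, 0.214], [-1.0, -0.0, -0.0]]
force: [-2.3, -0.7, 4.9]
width: 0.576
```

```bash
for i in 1 ; do python3 -m crank '[[[0,0,-0.002,0,0,0,1],[0,0,-0.002,0,0,0,1],[0,0,-0.002,0,0,0,1],[0,0,0,0,0,0,1]]]'; done
python3 -m crank '[[[0,0,-0.002,0,0,0,1],[0,0,-0.002,0,0,0,1],[0,0,0,0,0,0,1]]]'
```

```text
clock: 9.52
tcp_pos: [0.4658, 0.2658, 0.0674]
eef_rot: [[0.001, -0.214, -0.977], [0.0, -0.977, 0.214], [-1.0, -0.001, -0.001]]
force: [-3.2, -0.2, 6.8]
width: 0.575
clock: 9.77
tcp_pos: [0.4658, 0.2658, 0.0654]
eef_rot: [[0.001, -0.214, -0.977], [0.0, -0.977, 0.214], [-1.0, -0.001, -0.001]]
force: [-3.1, -0.5, 7.5]
width: 0.573
```

```bash
python3 -m crank '[[[0,0,-0.002,0,0,0,1],[0,0,0,0,0,0,1]]]'
python3 -m crank '[[[0,0,-0.002,0,0,0,1],[0,0,0,0,0,0,1]]]'
python3 -m crank '[[[0,0,-0.002,0,0,0,1],[0,0,0,0,0,0,1]]]'
```

```text
clock: 9.93
tcp_pos: [0.4658, 0.2658, 0.0644]
eef_rot: [[0.001, -0.214, -0.977], [0.0, -0.977, 0.214], [-1.0, -0.001, -0.001]]
force: [-3.2, -0.2, 6.9]
width: 0.574
clock: 10.1
tcp_pos: [0.4659, 0.2659, 0.0638]
eef_rot: [[0.001, -0.214, -0.977], [0.001, -0.977, 0.214], [-1.0, -0.001, -0.001]]
force: [-3.1, -0.3, 11.1]
width: 0.575
clock: 10.27
tcp_pos: [0.466, 0.266, 0.0636]
eef_rot: [[0.001, -0.214, -0.977], [0.001, -0.977, 0.214], [-1.0, -0.001, -0.001]]
force: [-6.9, -1.9, 20.3]
width: 0.575
```

```bash
python3 -m crank '[[[0,0,-0.0016,0,0,0,1],[0,0,0,0,0,0,1],[0,0,0,0,0,0,1]]]'
python3 -m crank '[[[0,0,-0.0016,0,0,0,1],[0,0,0,0,0,0,1],[0,0,0,0,0,0,1]]]'; python3 - <<'E'
from fit import *
im=cv2.cvtColor(read_camera("side"),cv2.COLOR_RGB2BGR);cv2.imwrite("pics/side9.png",im);zoom(im,200,200,100,90,7,"pics/s9.png")
for z in(.026,.034):print(z,rackfit(im,z))
E
```

```text
clock: 10.52
tcp_pos: [0.4661, 0.2661, 0.0635]
eef_rot: [[0.002, -0.214, -0.977], [0.001, -0.977, 0.214], [-1.0, -0.001, -0.001]]
force: [-11.2, -3.1, 26.8]
width: 0.575
clock: 10.77
tcp_pos: [0.4663, 0.2661, 0.0634]
eef_rot: [[0.002, -0.214, -0.977], [0.001, -0.977, 0.214], [-1.0, -0.002, -0.002]]
force: [-13.5, -4.8, 32.7]
width: 0.578
0.026 (np.float64(0.4641972012930411), np.float64(0.25072853712748794), np.float64(-13.118054554916966), np.float64(0.444559362206421), array([240, 225]), array([284, 281]))
0.034 (np.float64(0.4638755575577895), np.float64(0.2587398822131122), np.float64(-13.933073614444906), np.float64(0.44409558695272977), array([240, 225]), array([284, 281]))
```

View pics/s9.png

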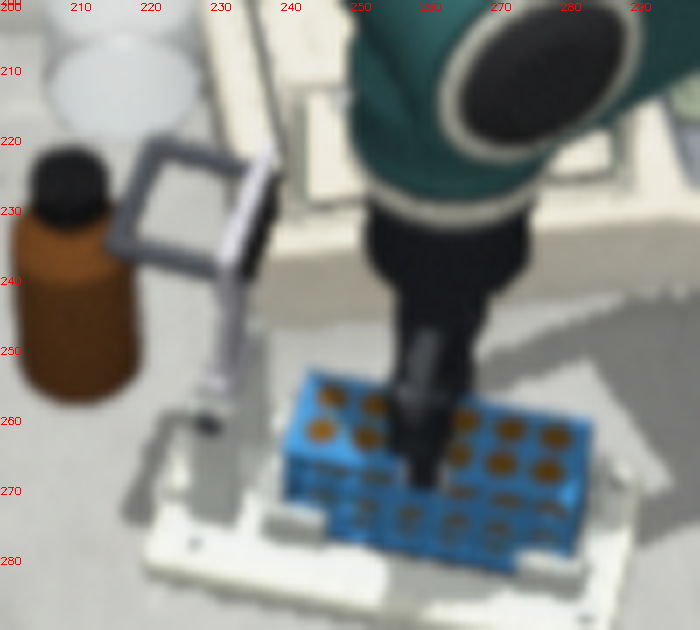

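```bash
python3 -m crank '[[[0,0,0.003,0,0,0,1],[0,0,0.003,0,0,0,1],[0,0,0.002,0,0,0,0.6],[0,0,0,0,0,0,0],[0,0,0,0,0,0,0],[0,0,0,0,0,0,0],[0,0,0,0,0,0,0],[0,0,0,0,0,0,0]]]'
python3 -m crank '[[[0,0,0.01,0,0,0,0],[0,0,0.02,0,0,0,0],[0,0,0.03,0,0,0,0],[0,0,0.05,0,0,0,0],[0,0,0.05,0,0,0,0],[0,0,0.06,0,0,0,0],[0,0,0.06,0,0,0,0],[0,0,0.06,0,0,0,0],[0,0,0.06,0,0,0,0],[0,0,0,0,0,0,0]]]'
python3 - <<'E'
from fit import *
g=grab("10");im=g["side"];zoom(im,205,215,100,90,7,"pics/s10.png");zoom(g["top"],150,155,80,80,7,"pics/t10.png")
for z in(.026,.034):print(z,rackfit(im,z,win=(238,248,50,40)))
E
```

```text
clock: 11.48
tcp_pos: [0.4656, 0.2656, 0.0639]
eef_rot: [[-0.0, -0.214, -0.977], [-0.0, -0.977, 0.214], [-1.0, 0.0, 0.0]]
force: [-0.4, 0.2, -0.8]
width: 0.999
clock: 12.32
tcp_pos: [0.4666, 0.2661, 0.2716]
eef_rot: [[0.008, -0.214, -0.977], [0.004, -0.977, 0.214], [-1.0, -0.005, -0.007]]
force: [0.2, 0.8, -0.1]
width: 1.001
0.026 (np.float64(0.465637588261843), np.float64(0.2652693637762715), np.float64(-13.132034329606508), np.float64(0.0876954223371949), array([240, 252]), array([284, 281]))
0.034 (np.float64(0.46582408733470176), np.float64(0.2718393496510653), np.float64(-12.909435934003927), np.float64(0.09867281520638847), array([240, 252]), array([284, 281]))
```

View pics/s10.png

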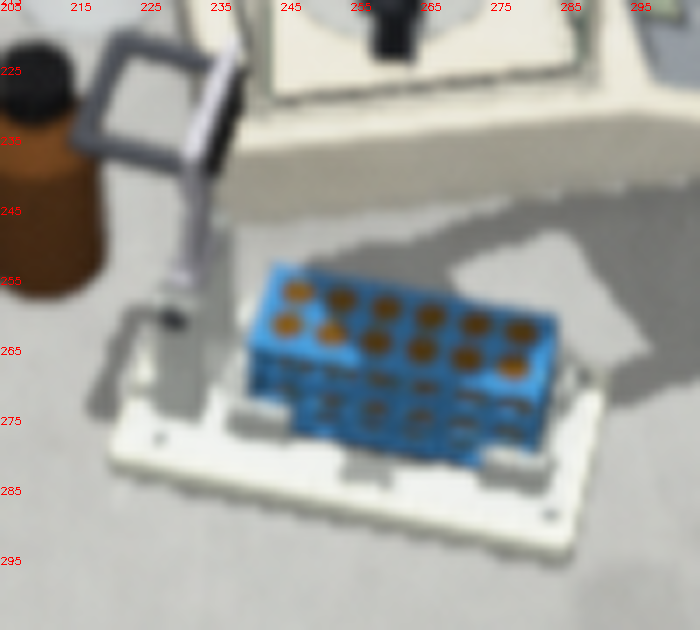

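```bash
python3 - <<'E'
from h import *
s=state();print(s["tcp_pos"],s["joints"],s["qvel"])
im=cv2.cvtColor(read_camera("side"),cv2.COLOR_RGB2BGR);tc=cv2.cvtColor(read_camera("top"),cv2.COLOR_RGB2BGR)
s=state();t=s["tcp_pos"];Y=s["eef_rot"][:,1]
for d in(-.02,0,.012,.025):
  print(d,[proj("side",[t+Y*k-[0,0,d]])[0].round(1) for k in(-.055,-.0425,.0425)])
c=cv2.resize(im[160:250,220:310],None,fx=6,fy=6,interpolation=cv2.INTER_CUBIC)
for d,col in((-.02,(0,0,255)),(0,(0,255,0)),(.012,(255,0,255))):
  q=[tuple(((proj("side",[t+Y*k-[0,0,d]])[0]-[220,160]+.5)*6).astype(int).tolist()) for k in(-.0425,.0425)]
  cv2.line(c,q[0],q[1],col,1)
cv2.imwrite("pics/s11.png",c);cv2.imwrite("pics/top11.png",tc)
E
```

```text
[0.46583513 0.26575406 0.26597993] [ 2.69781727e+01 -1.13439400e+01  9.58044011e+01  1.52135957e-03
  9.53752682e+01  1.29349870e+02] [-0.04850366  1.02541846  2.77096267 -0.06104234 -0.72468773 -0.03503767]
-0.02 [array([260.3, 228.6]), array([261.3, 225.6]), array([267.2, 206.3])]
0 [array([260.2, 233.6]), array([261.1, 230.6]), array([266.9, 211.3])]
0.012 [array([260. , 236.5]), array([261. , 233.5]), array([266.8, 214.2])]
0.025 [array([259.9, 239.7]), array([260.8, 236.7]), array([266.6, 217.3])]
```

View pics/s11.png

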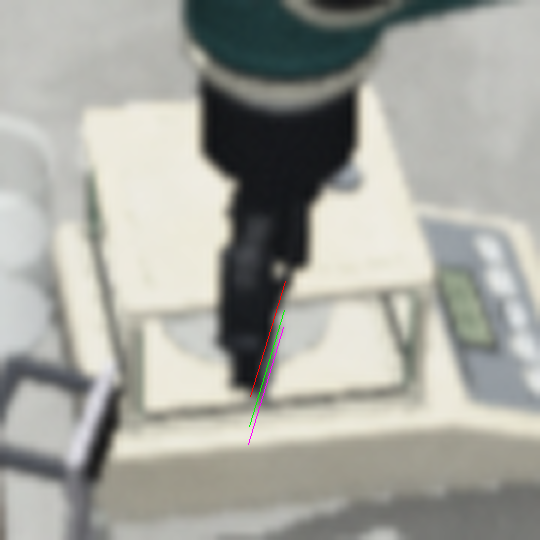

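```bash
python3 -m crank '[[[0,0,-0.02,0,0,0,1],[0,0,-0.05,0,0,0,1],[0,0,-0.05,0,0,0,1],[0,0,-0.05,0,0,0,1],[0,0,-0.05,0,0,0,1],[0,0,-0.04,0,0,0,1],[0,0,-0.01,0,0,0,1],[0,0,-0.004,0,0,0,1],[0,0,0,0,0,0,1]]]'
python3 -m crank '[[[0,0,-0.005,0,0,0,1],[0,0,-0.005,0,0,0,1],[0,0,-0.005,0,0,0,1],[0,0,0,0,0,0,1]]]'
python3 -m crank '[[[0,0,-0.005,0,0,0,1],[0,0,-0.005,0,0,0,1],[0,0,0,0,0,0,1]]]'
```

```text
clock: 13.27
tcp_pos: [0.4655, 0.2656, 0.1269]
eef_rot: [[-0.001, -0.214, -0.977], [-0.0, -0.977, 0.214], [-1.0, 0.0, 0.0]]
force: [0.1, -0.4, 0.4]
width: -0.001
clock: 13.6
tcp_pos: [0.4656, 0.2656, 0.1194]
eef_rot: [[0.0, -0.214, -0.977], [0.0, -0.977, 0.214], [-1.0, -0.0, -0.0]]
force: [-0.3, 0.5, 0.0]
width: -0.002
clock: 13.85
tcp_pos: [0.4654, 0.2655, 0.114]
eef_rot: [[-0.001, -0.214, -0.977], [-0.0, -0.977, 0.214], [-1.0, 0.0, 0.0]]
force: [-1.2, 0.1, -0.8]
width: 0.001
```

```bash
python3 -m crank '[[[0,0,-0.004,0,0,0,1],[0,0,-0.003,0,0,0,1],[0,0,0,0,0,0,1]]]'
python3 -m crank '[[[0,0,-0.003,0,0,0,1],[0,0,0,0,0,0,1]]]'
python3 -m crank '[[[0,0,-0.003,0,0,0,1],[0,0,0,0,0,0,1]]]'
```

```text
clock: 14.1
tcp_pos: [0.4655, 0.2656, 0.1106]
eef_rot: [[-0.0, -0.214, -0.977], [-0.0, -0.977, 0.214], [-1.0, 0.0, 0.0]]
force: [0.6, -0.2, 0.2]
width: -0.001
clock: 14.27
tcp_pos: [0.4655, 0.2656, 0.1093]
eef_rot: [[-0.0, -0.214, -0.977], [-0.0, -0.977, 0.214], [-1.0, 0.0, 0.0]]
force: [0.3, -0.2, -0.2]
width: 0.006
clock: 14.43
tcp_pos: [0.4655, 0.2656, 0.1078]
eef_rot: [[-0.0, -0.214, -0.977], [-0.0, -0.977, 0.214], [-1.0, 0.0, 0.0]]
force: [0.5, 0.4, 0.3]
width: -0.005
```

```bash
python3 -m crank '[[[0,0,-0.004,0,0,0,1],[0,0,0,0,0,0,1]]]'
python3 -m crank '[[[0,0,-0.004,0,0,0,1],[0,0,0,0,0,0,1]]]'
python3 -m crank '[[[0,0,-0.004,0,0,0,1],[0,0,0,0,0,0,1]]]'
python3 - <<'E'
from h import *
im=cv2.cvtColor(read_camera("side"),cv2.COLOR_RGB2BGR);zoom(im,205,200,100,90,7,"pics/s12.png")
E
```

```text
clock: 14.6
tcp_pos: [0.4655, 0.2656, 0.1057]
eef_rot: [[-0.0, -0.214, -0.977], [-0.0, -0.977, 0.214], [-1.0, 0.0, 0.0]]
force: [0.6, -0.0, -0.7]
width: 0.0
clock: 14.77
tcp_pos: [0.4655, 0.2656, 0.1036]
eef_rot: [[-0.0, -0.214, -0.977], [-0.0, -0.977, 0.214], [-1.0, 0.0, 0.0]]
force: [-0.0, -0.3, -0.3]
width: 0.001
clock: 14.93
tcp_pos: [0.4655, 0.2656, 0.1016]
eef_rot: [[-0.0, -0.214, -0.977], [-0.0, -0.977, 0.214], [-1.0, 0.0, 0.0]]
force: [-0.1, -0.8, -0.6]
width: -0.005
```

View pics/s12.png

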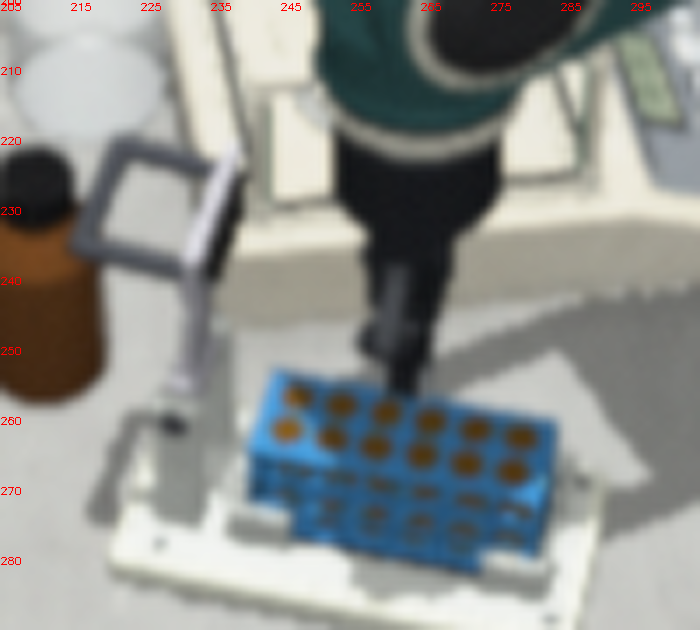

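```bash
python3 -m crank '[[[0,0,-0.006,0,0,0,1],[0,0,-0.006,0,0,0,1],[0,0,-0.006,0,0,0,1],[0,0,-0.006,0,0,0,1],[0,0,0,0,0,0,1]]]'
python3 -m crank '[[[0,0,-0.006,0,0,0,1],[0,0,-0.004,0,0,0,1],[0,0,0,0,0,0,1]]]'
python3 -m crank '[[[0,0,-0.004,0,0,0,1],[0,0,-0.004,0,0,0,1],[0,0,0,0,0,0,1]]]'
python3 -m crank '[[[0,0,-0.004,0,0,0,1],[0,0,0,0,0,0,1]]]'
```

```text
clock: 15.4
tcp_pos: [0.4653, 0.2655, 0.0891]
eef_rot: [[-0.001, -0.214, -0.977], [-0.0, -0.977, 0.214], [-1.0, 0.001, 0.001]]
force: [0.2, 0.0, -1.0]
width: 0.001
clock: 15.65
tcp_pos: [0.4654, 0.2655, 0.0845]
eef_rot: [[-0.0, -0.214, -0.977], [-0.0, -0.977, 0.214], [-1.0, 0.0, 0.0]]
force: [0.1, 0.2, 0.3]
width: -0.002
clock: 15.9
tcp_pos: [0.4654, 0.2656, 0.0806]
eef_rot: [[-0.0, -0.214, -0.977], [-0.0, -0.977, 0.214], [-1.0, 0.0, 0.0]]
force: [0.4, -0.2, -0.2]
width: 0.0
clock: 16.07
tcp_pos: [0.4655, 0.2656, 0.0787]
eef_rot: [[-0.0, -0.214, -0.977], [-0.0, -0.977, 0.214], [-1.0, 0.0, 0.0]]
force: [-1.1, -0.6, -0.8]
width: -0.003
```

```bash
python3 -m crank '[[[0,0,-0.004,0,0,0,1],[0,0,0,0,0,0,1]]]'
python3 -m crank '[[[0,0,-0.004,0,0,0,1],[0,0,0,0,0,0,1]]]'
python3 -m crank '[[[0,0,-0.004,0,0,0,1],[0,0,0,0,0,0,1]]]'
python3 - <<'E'
from h import *
im=cv2.cvtColor(read_camera("side"),cv2.COLOR_RGB2BGR);zoom(im,205,200,100,90,7,"pics/s13.png")
E
```

```text
clock: 16.23
tcp_pos: [0.4655, 0.2656, 0.0767]
eef_rot: [[-0.0, -0.214, -0.977], [-0.0, -0.977, 0.214], [-1.0, 0.0, 0.0]]
force: [0.2, 0.1, -0.6]
width: 0.001
clock: 16.4
tcp_pos: [0.4655, 0.2656, 0.0747]
eef_rot: [[-0.0, -0.214, -0.977], [-0.0, -0.977, 0.214], [-1.0, 0.0, 0.0]]
force: [-0.7, 0.5, 0.0]
width: -0.002
clock: 16.57
tcp_pos: [0.4655, 0.2656, 0.0726]
eef_rot: [[-0.0, -0.214, -0.977], [-0.0, -0.977, 0.214], [-1.0, 0.0, 0.0]]
force: [-0.0, -0.3, 0.6]
width: -0.001
```

View pics/s13.png

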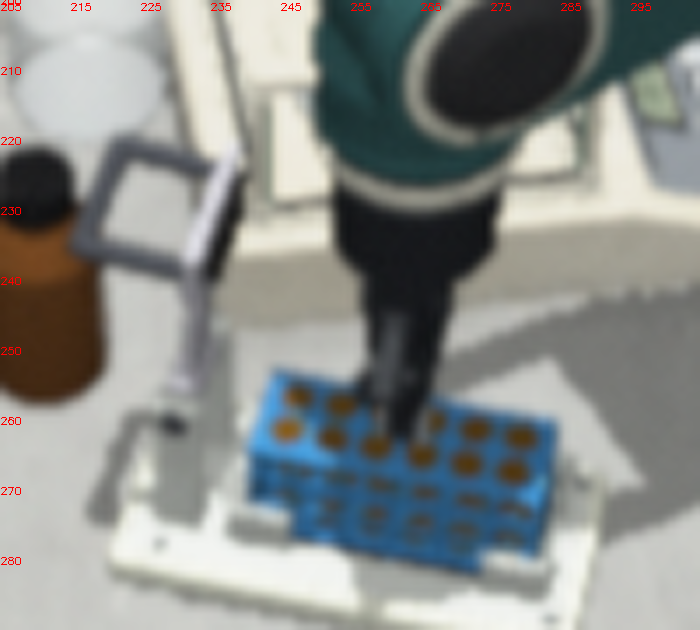

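```bash
python3 -m crank '[[[0,0,-0.004,0,0,0,1],[0,0,0,0,0,0,1]]]'
python3 -m crank '[[[0,0,-0.004,0,0,0,1],[0,0,0,0,0,0,1]]]'
python3 -m crank '[[[0,0,-0.004,0,0,0,1],[0,0,0,0,0,0,1]]]'
```

```text
clock: 16.78
tcp_pos: [0.4658, 0.2658, 0.0715]
eef_rot: [[0.001, -0.214, -0.977], [0.0, -0.977, 0.214], [-1.0, -0.001, -0.001]]
force: [0.9, -0.3, 4.2]
width: -0.003
clock: 16.95
tcp_pos: [0.4662, 0.2661, 0.0712]
eef_rot: [[0.002, -0.214, -0.977], [0.001, -0.977, 0.214], [-1.0, -0.002, -0.001]]
force: [-7.1, -3.0, 22.9]
width: 0.0
clock: 17.12
tcp_pos: [0.4665, 0.2664, 0.071]
eef_rot: [[0.003, -0.214, -0.977], [0.002, -0.977, 0.214], [-1.0, -0.002, -0.002]]
force: [-14.7, -6.4, 41.2]
width: 0.002
```

```bash
python3 -m crank '[[[0,0,0.02,0,0,0,1],[0,0,0.04,0,0,0,1],[0,0,0.06,0,0,0,1],[0,0,0.07,0,0,0,1],[0,0,0.07,0,0,0,1],[0,0,0.07,0,0,0,1],[0,0,0.07,0,0,0,0.6],[0.0118,-0.0029,0,0,0,0.9,0.6],[0.0118,-0.0029,0,0,0,1,0.6],[0.0118,-0.0029,0,0,0,1,0.6],[0.0118,-0.0029,0,0,0,1,0.6],[0.0118,-0.0029,0,0,0,1,0.6]]]'
python3 -m crank '[[[0.0118,-0.0029,0,0,0,1,0.6],[0.0118,-0.0029,0,0,0,1,0.6],[0.0118,-0.0029,0,0,0,1,0.6],[0.0118,-0.0029,0,0,0,1,0.6],[0.0118,-0.0029,0,0,0,1,0.6],[0.0118,-0.0029,0,0,0,1,0.6],[0.0118,-0.0029,0,0,0,1,0.6],[0.0118,-0.0029,0,0,0,1,0.6],[0.0118,-0.0029,0,0,0,1,0.6],[0.0118,-0.0029,0,0,0,1,0.6],[0.0118,-0.0029,0,0,0,1,0.6],[0.0118,-0.0029,0,0,0,1,0.6]]]'
python3 -m crank '[[[0.0118,-0.0029,0,0,0,1,0.6],[0.0118,-0.0029,0,0,0,1,0.6],[0.0118,-0.0029,0,0,0,1,0.6],[0.0118,-0.0029,0,0,0,1,0.6],[0.0118,-0.0029,0,0,0,1,0.6],[0.0118,-0.0029,0,0,0,0.6,0.6],[0,0,0,0,0,0,0.6],[0,0,0,0,0,0,0.6]]]'
python3 - <<'E'
from h import *
g=grab("14");zoom(g["side"],190,160,100,120,5,"pics/s14.png");zoom(g["top"],130,140,90,90,6,"pics/t14.png")
E
```

```text
clock: 18.12
tcp_pos: [0.4954, 0.2583, 0.2669]
eef_rot: [[0.0, 0.129, -0.992], [0.0, -0.992, -0.129], [-1.0, -0.0, -0.0]]
force: [0.1, -0.6, 0.3]
width: 0.4
clock: 19.12
tcp_pos: [0.5662, 0.2409, 0.2668]
eef_rot: [[-0.0, 0.823, -0.567], [-0.0, -0.567, -0.823], [-1.0, -0.0, 0.0]]
force: [-0.4, 1.0, 0.4]
width: 0.399
clock: 19.78
tcp_pos: [0.6013, 0.2322, 0.2667]
eef_rot: [[-0.0, 0.976, -0.216], [-0.0, -0.216, -0.976], [-1.0, -0.0, 0.0]]
force: [-0.8, -0.2, -0.1]
width: 0.401
```

View pics/s14.png

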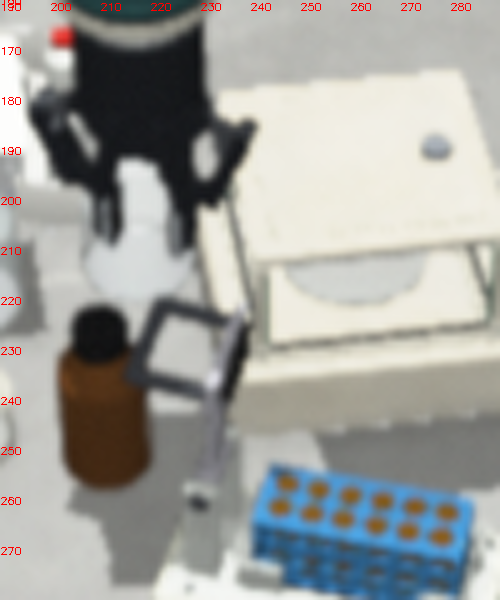

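View pics/t14.png

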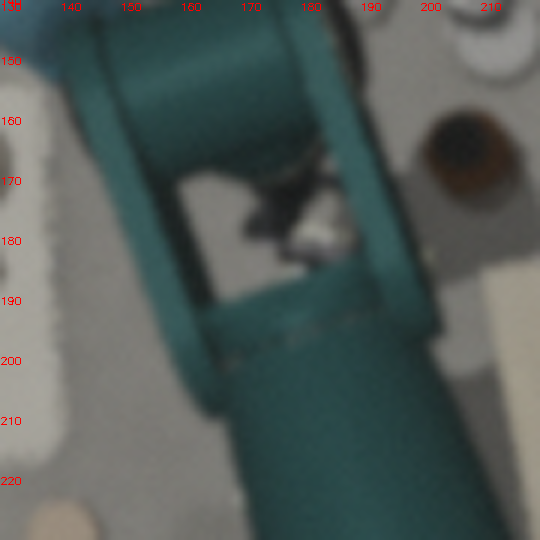

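```bash
python3 - <<'E'
from h import *
s=state();t=s["tcp_pos"];Y=s["eef_rot"][:,1]
print("bar",proj("side",[(.6017,.2334,.201)]))
for d in(0,.012,.02,.03):print(d,[proj("side",[t+Y*k+[0,0,d]])[0].round(1) for k in(-.0245,-.017,0,.017,.0245)])
E
```

```text
bar [[219.28164298 227.37607704]]
0 [array([226.8, 212.8]), array([224.3, 212.4]), array([218.9, 211.5]), array([213.5, 210.6]), array([211.1, 210.2])]
0.012 [array([226.7, 209.9]), array([224.3, 209.5]), array([218.8, 208.5]), array([213.3, 207.6]), array([210.9, 207.2])]
0.02 [array([226.6, 207.9]), array([224.2, 207.5]), array([218.7, 206.5]), array([213.2, 205.6]), array([210.8, 205.2])]
0.03 [array([226.6, 205.4]), array([224.1, 205. ]), array([218.6, 204. ]), array([213.1, 203.1]), array([210.7, 202.7])]
```

```bash
python3 -m crank '[[[0,0,-0.03,0,0,0,0.6],[0,0,-0.03,0,0,0,0.6],[0,0,-0.03,0,0,0,0.6],[0,0,-0.02,0,0,0,0.6],[0,0,0,0,0,0,0.6]]]'
python3 -m crank '[[[0,0,-0.006,0,0,0,0.6],[0,0,-0.006,0,0,0,0.6],[0,0,-0.006,0,0,0,0.6],[0,0,0,0,0,0,0.6]]]'
python3 -m crank '[[[0,0,-0.006,0,0,0,0.6],[0,0,-0.006,0,0,0,0.6],[0,0,-0.006,0,0,0,0.6],[0,0,-0.006,0,0,0,0.6],[0,0,-0.006,0,0,0,0.6],[0,0,-0.006,0,0,0,0.6],[0,0,0,0,0,0,0.6]]]'
python3 - <<'E'
from h import *
g=grab("15");zoom(g["side"],190,190,80,80,7,"pics/s15.png")
E
```

```text
clock: 20.3
tcp_pos: [0.6002, 0.232, 0.2082]
eef_rot: [[-0.004, 0.977, -0.214], [-0.001, -0.214, -0.977], [-1.0, -0.004, 0.002]]
force: [0.2, 0.1, -0.2]
width: 0.396
clock: 20.63
tcp_pos: [0.6013, 0.2323, 0.2028]
eef_rot: [[-0.0, 0.977, -0.214], [-0.0, -0.214, -0.977], [-1.0, -0.0, 0.0]]
force: [0.2, 0.3, -0.1]
width: 0.401
clock: 21.22
tcp_pos: [0.6011, 0.2322, 0.1842]
eef_rot: [[-0.001, 0.977, -0.214], [-0.0, -0.214, -0.977], [-1.0, -0.001, 0.0]]
force: [0.5, 0.1, -0.3]
width: 0.397
```

View pics/s15.png

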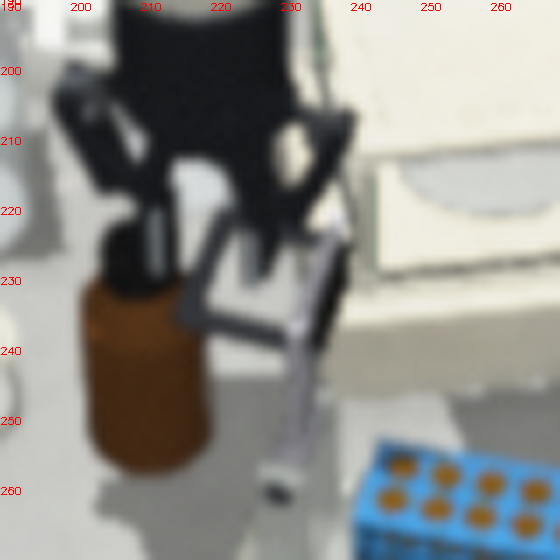

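```bash
python3 -m crank '[[[0,0,-0.008,0,0,0,0.6],[0,0,-0.01,0,0,0,0.6],[0,0,-0.01,0,0,0,0.6],[0,0,0,0,0,0,0.7],[0,0,0,0,0,0,0.7],[0,0,0,0,0,0,0.7]]]'
python3 -m crank '[[[-0.0198,0.0043,0.0056,0,0,0,0.7],[-0.0198,0.0043,0.0056,0,0,0,0.7],[-0.019,0.0041,0.0017,0,0,0,0.7],[-0.019,0.0041,0.0017,0,0,0,0.7],[0,0,0,0,0,0,0.7]]]'
python3 - <<'E'
from h import *
g=grab("16");zoom(g["side"],190,190,80,80,7,"pics/s16.png")
E
```

```text
clock: 21.82
tcp_pos: [0.6013, 0.2323, 0.1711]
eef_rot: [[0.0, 0.977, -0.214], [-0.0, -0.214, -0.977], [-1.0, 0.0, 0.0]]
force: [-0.0, 0.2, 0.1]
width: 0.296
clock: 22.23
tcp_pos: [0.5608, 0.2413, 0.1791]
eef_rot: [[0.001, 0.977, -0.213], [0.001, -0.213, -0.977], [-1.0, 0.0, -0.001]]
force: [-0.7, -0.6, 0.3]
width: 0.3
```

View pics/s16.png

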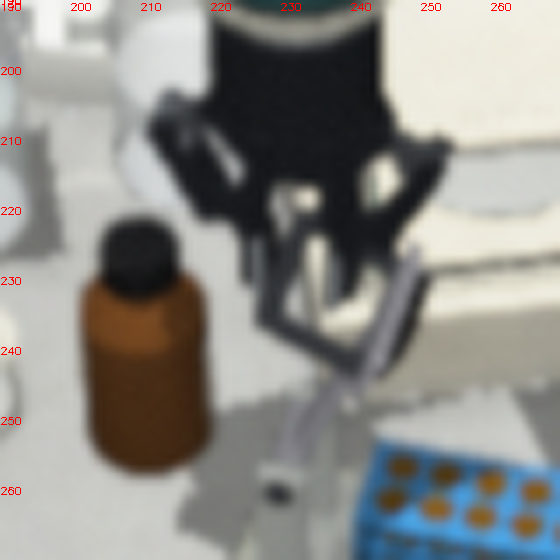

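```bash
python3 -m crank '[[[-0.019,0.0041,-0.0017,0,0,0,0.7],[-0.019,0.0041,-0.0017,0,0,0,0.7],[-0.0184,0.004,-0.005,0,0,0,0.7],[-0.0184,0.004,-0.005,0,0,0,0.7],[-0.0173,0.0038,-0.0083,0,0,0,0.7],[-0.0173,0.0038,-0.0083,0,0,0,0.7],[0,0,0,0,0,0,0.7]]]'
python3 - <<'E'
from h import *
g=grab("17");zoom(g["side"],200,190,90,85,7,"pics/s17.png")
E
```

```text
clock: 22.92
tcp_pos: [0.5059, 0.2529, 0.1622]
eef_rot: [[-0.001, 0.977, -0.214], [-0.0, -0.214, -0.977], [-1.0, -0.001, 0.001]]
force: [-1.1, -0.3, -0.1]
width: 0.304
```

View pics/s17.png

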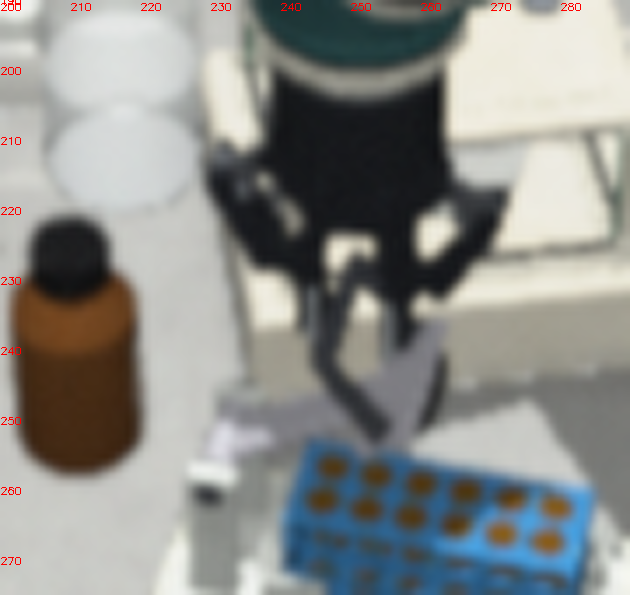

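```bash
python3 -m crank '[[[-0.0156,0.0034,-0.0112,0,0,0,0.7],[-0.0156,0.0034,-0.0112,0,0,0,0.7],[-0.0134,0.0029,-0.0137,0,0,0,0.7],[-0.0134,0.0029,-0.0137,0,0,0,0.7],[0,0,0,0,0,0,0.7]]]'
python3 -m crank '[[[-0.009,0.002,-0.0127,0,0,0,0.7],[-0.009,0.002,-0.0127,0,0,0,0.7],[0,0,0,0,0,0,0.7]]]'
python3 - <<'E'
from h import *
g=grab("18");zoom(g["side"],200,200,90,85,7,"pics/s18.png")
E
```

```text
clock: 23.43
tcp_pos: [0.477, 0.2589, 0.1365]
eef_rot: [[-0.002, 0.977, -0.214], [-0.001, -0.214, -0.977], [-1.0, -0.002, 0.001]]
force: [-0.3, 0.3, -0.1]
width: 0.299
clock: 23.68
tcp_pos: [0.4688, 0.2608, 0.1242]
eef_rot: [[-0.001, 0.977, -0.214], [-0.001, -0.214, -0.977], [-1.0, -0.001, 0.001]]
force: [0.2, -0.1, -0.5]
width: 0.299
```

View pics/s18.png

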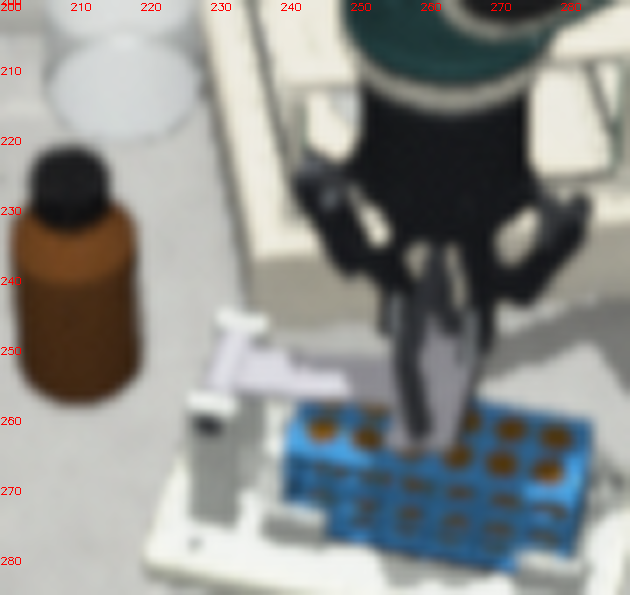

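```bash
python3 -m crank '[[[-0.0051,0.0011,-0.0092,0,0,0,0.7],[-0.0051,0.0011,-0.0092,0,0,0,0.7],[-0.004,0.0009,-0.002,0,0,0,0.7],[0,0,0,0,0,0,0.7]]]'
python3 -m crank '[[[-0.004,0.0009,0,0,0,0,0.7],[-0.004,0.0009,0,0,0,0,0.7],[0,0,0,0,0,0,0.7]]]'
```

```text
clock: 24.12
tcp_pos: [0.463, 0.2622, 0.1145]
eef_rot: [[0.001, 0.977, -0.214], [-0.001, -0.214, -0.977], [-1.0, 0.001, 0.0]]
force: [10.3, -1.1, -4.2]
width: 0.301
clock: 24.37
tcp_pos: [0.462, 0.2623, 0.1139]
eef_rot: [[0.008, 0.976, -0.215], [-0.001, -0.215, -0.977], [-1.0, 0.008, -0.0]]
force: [49.1, -0.8, -29.7]
width: 0.302
```

```bash
python3 -m crank '[[[0.006,-0.0013,0,0,0,0,0.7],[0.006,-0.0013,0,0,0,0,0.6],[0.002,-0.0004,0,0,0,0,0.6],[0,0,0,0,0,0,0.6]]]'
python3 -m crank '[[[0,0,0.01,0,0,0,0.6],[0,0,0.02,0,0,0,0.6],[0,0,0.03,0,0,0,0.6],[0,0,0.04,0,0,0,0.6],[0,0,0.04,0,0,0,0.6],[0,0,0.04,0,0,0,0.6],[0,0,0,0,0,0,1]]]'
python3 - <<'E'
from h import *
g=grab("19");zoom(g["side"],200,200,100,90,7,"pics/s19.png");zoom(g["top"],150,155,80,80,7,"pics/t19.png")
E
```

```text
clock: 24.7
tcp_pos: [0.4656, 0.2618, 0.1154]
eef_rot: [[-0.0, 0.977, -0.214], [-0.0, -0.214, -0.977], [-1.0, -0.0, 0.0]]
force: [-0.1, -0.8, -0.3]
width: 0.397
clock: 25.28
tcp_pos: [0.4666, 0.2625, 0.2109]
eef_rot: [[0.005, 0.977, -0.214], [0.003, -0.214, -0.977], [-1.0, 0.005, -0.004]]
force: [0.2, 0.1, 1.4]
width: 0.275
```

View pics/s19.png

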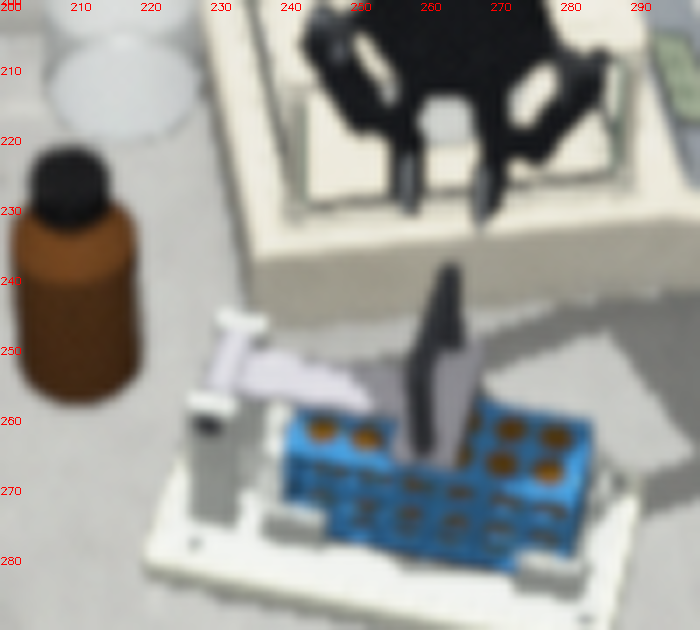

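```bash
python3 -m crank '[[[0,0,0,0,0,0,1],[0,0,0,0,0,0,1],[0,0,-0.03,0,0,0,1],[0,0,-0.04,0,0,0,1],[0,0,-0.04,0,0,0,1],[0,0,-0.01,0,0,0,1],[0,0,0,0,0,0,1]]]'
python3 -m crank '[[[0,0,-0.004,0,0,0,1],[0,0,-0.004,0,0,0,1],[0,0,0,0,0,0,1]]]'
python3 -m crank '[[[0,0,-0.004,0,0,0,1],[0,0,0,0,0,0,1]]]'
```

```text
clock: 25.97
tcp_pos: [0.4648, 0.2614, 0.1433]
eef_rot: [[-0.003, 0.977, -0.214], [-0.001, -0.214, -0.977], [-1.0, -0.003, 0.002]]
force: [0.4, -0.4, 0.6]
width: 0.001
clock: 26.22
tcp_pos: [0.4658, 0.2619, 0.1416]
eef_rot: [[0.0, 0.977, -0.214], [0.0, -0.214, -0.977], [-1.0, 0.0, -0.0]]
force: [1.0, 0.5, 0.1]
width: -0.004
clock: 26.38
tcp_pos: [0.466, 0.262, 0.1412]
eef_rot: [[0.001, 0.977, -0.214], [0.001, -0.214, -0.977], [-1.0, 0.001, -0.001]]
force: [-4.0, -1.8, 10.9]
width: 0.002
```

```bash
python3 -m crank '[[[0,0,-0.003,0,0,0,1],[0,0,0,0,0,0,1]]]'
python3 -m crank '[[[0,0,0.01,0,0,0,1],[0,0,0.02,0,0,0,1],[0,0,0.04,0,0,0,1],[0,0,0.06,0,0,0,1],[0,0,0.06,0,0,0,1],[0,0,0.06,0,0,0,1],[0,0,0.03,0,0,0,1],[0,0,0,0,0,0,1],[0,0,0,0,0,0,1],[0,0,0,0,0,0,1]]]'
python3 - <<'E'
from h import *
g=grab("20");zoom(g["side"],200,200,100,90,7,"pics/s20.png");s=state();print(s["tcp_pos"],s["qvel"],s["force"])
E
```

```text
clock: 26.55
tcp_pos: [0.4661, 0.2621, 0.1409]
eef_rot: [[0.002, 0.977, -0.214], [0.001, -0.214, -0.977], [-1.0, 0.002, -0.001]]
force: [-9.1, -6.2, 22.7]
width: 0.0
clock: 27.38
tcp_pos: [0.4655, 0.2617, 0.2767]
eef_rot: [[-0.001, 0.977, -0.214], [-0.001, -0.214, -0.977], [-1.0, -0.001, 0.001]]
force: [-0.3, -1.0, -0.1]
width: 0.002
[0.46538058 0.26168322 0.27647744] [ 0.11543312 -0.10787734 -0.1247641  -0.09337506  0.17820148  0.13973949] [ 0.29883084 -0.64716406 -0.77257086]
```

View pics/s20.png

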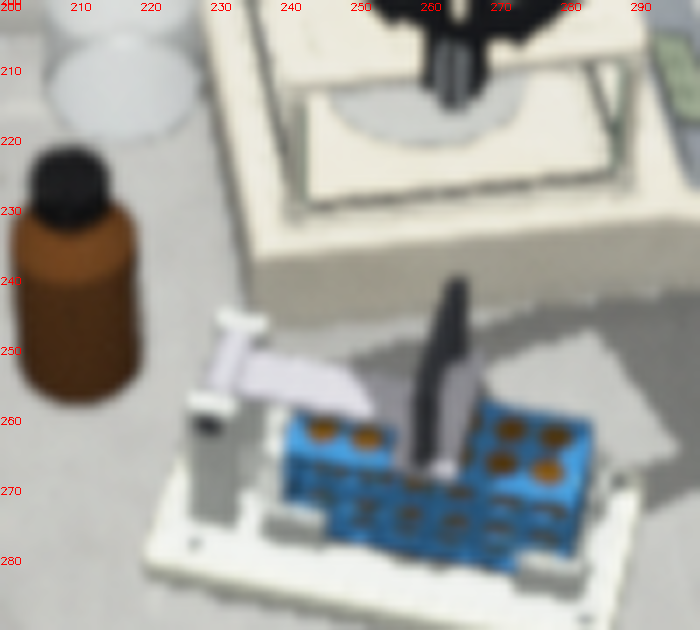

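View pics/top20.png

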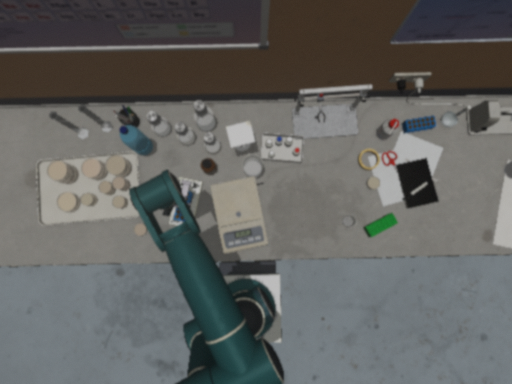

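View pics/side20.png

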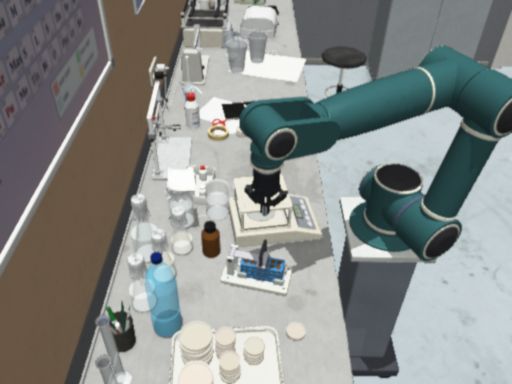

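```bash
python3 - <<'E'
from h import *
p=(.466,.2665,np.radians(-12.4))
im=cv2.imread("pics/side20.png");x,y=220,220
c=cv2.resize(im[y:y+80,x:x+80],None,fx=8,fy=8,interpolation=cv2.INTER_CUBIC)
for a,col in((0,(0,255,0)),(.08,(0,0,255))):
    def cl(r,h,yy):return (.1-r*np.cos(a)+h*np.sin(a),yy,.097+r*np.sin(a)+h*np.cos(a))
    for seg in([cl(.1,.05,-.032),cl(.1,.05,.032)],[cl(.1,.05,.032),cl(.1,0,.032)],[cl(0,0,0),cl(.1,0,0)]):
        q=((proj("side",body(p,seg))-[x,y]+.5)*8).astype(int);cv2.line(c,tuple(q[0].tolist()),tuple(q[1].tolist()),col,1)
cv2.imwrite("pics/c20.png",c)
E
```

```text
(no output)
```

View pics/c20.png

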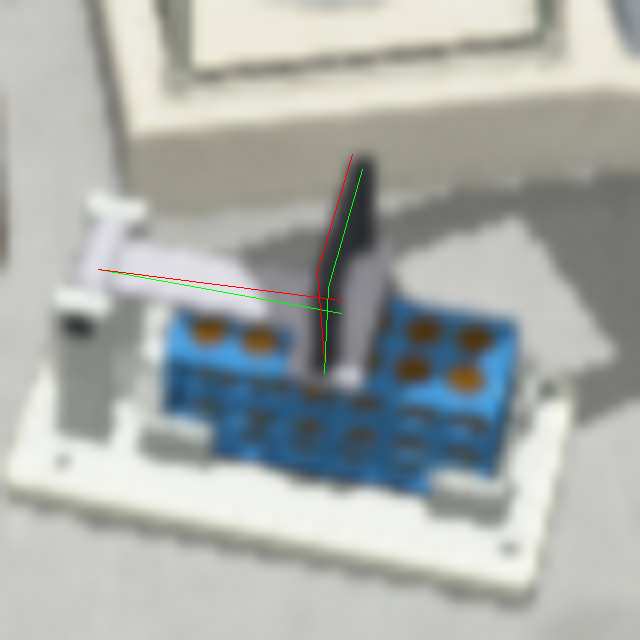

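```bash
python3 - <<'E'
from workcell import *
print(close_job(), state()["clock"])
E
```

```text
the job is handed in; nothing more can be done
the job is handed in; nothing more can be done
```

The blue rack is seated in the shaker's holder with the clamp shut over it. I handed the job in at about 27 s of the 69 s allowed, with the gripper clear above the clamp.

- **Placing and pressing:** I carried the rack over the balance and lowered it into the corner guides. With the clamp still open I pressed the pad down about 7.5 mm at roughly 10 N. It stopped hard at the expected height and gave no further at 33 N. A second press on the deck with closed fingers, up to 41 N, was also rigid.
- **Clamp:** I drew the handle over until it met a stop. A picture after I backed off showed it slightly open. I then pressed the grip bar down with closed fingers to a hard stop at 23 N, with the bar within 1 mm of its shut height. The last side picture matches the shut position, not one 0.08 rad open.
- **Surroundings:** The bottle, large beaker, small beaker and green rack look unmoved in the last pictures. I did not measure their positions again, and I did not check the dish separately.

**Checks that disagreed:**
- **Fingertip reach:** the fingertips turned out about 38 mm shorter than stated. The rack was therefore gripped only near its top deck edge. It held, and I allowed for this on the clamp.
- **Force peaks:** there were brief peaks of 41 N pressing the deck, and about 49 N sideways (57 N in total) pulling the handle to its stop. Both came through the fingers and were well under the 120 N wrist limit.

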